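# Pull the vent flap of a desk screen shut with a hook pole

### The arm

A 6-joint arm with a two-finger parallel gripper is mounted at the origin on the work surface. World frame = base frame: x ahead of the robot, y to its left, z up, the work surface at z = 0. Lengths are in m, angles in rad, forces in N, time in s.
With the tool pointing down it reaches from about 0.325 to 0.775 m from the base axis. Payload 5.5 kg.
Tool frame: the origin (TCP) lies at the very end of the fingers, on their centre line; the grasp point (between the pads) lies behind it (ctrl.hold_point_z is the y of the grasp point in the tool frame, in m); y points along the fingers, z is the direction in which the jaws open and shut, and the axes are right-handed (so a half turn about y gives the same grasp; the last joint's range is limited). The gripper opens to 88 mm and grips with 3 to 60 N. Pads are 20 mm wide; open, the fingers measure 115 mm over their backs; the gripper's body (75 mm by 178 mm) begins 61 mm behind the grasp point.
Start: joints at [1.112, 0.091, 1.231, -0, 1.82, -0.057], TCP at [0.235, 0.552, 0.185] pointing down, gripper open.
Joint ranges: [-2.87, 2.87], [-0.86, 2.18], [0.17, 2.46], [-1.51, 4.65], [0.06, 2.69], [-2.65, 2.65]. Speed limits (rad/s): [2.57, 2.57, 3.01, 3.14, 3.14, 3.14].

### API

Orientations are given as a unit quaternion [x, y, z, w].
In Python, from bench import ctrl gives the robot as it stands. The module is installed in compiled form; this text tells all that it offers.
- The arm moves only by the tool apply_moves, never from a script. Its argument "targets" is a list of rows, each a list of 2 entries, a list of its own where there are three numbers: the shift along the world's x, y, z in mm, then the turn, a rotation vector about the world's x, y, z in degrees. A call has 1 to 10 rows; each row shifts and turns the pose as measured when the row begins; what a row does not reach is not made up. A row lasts 1/8 s, in which the tool goes at most 62.5 mm and 10.7 degrees, less where a joint would pass 70% of its speed; a pose out of reach is approached as far as the arm can. A call is refused whole if a number of a shift passes 62.5 or a number of a turn 10.7, either way. A call with a gripper value outside its range is refused whole. "gripper" is the gripper command: -1 is shut, 1 is fully open, values between are in proportion, set as the call begins (left out, the last holds). The fingers move at their own pace and stop on an object; the grip force is fixed at half the most. Time passes only in rows, so rows that do not move let the fingers close. It gives the time, the measured TCP pose, the force and the opening at its end, in the units of the state.
- ctrl.observe(): the state, without advancing time (a new reading comes with each control period).
- ctrl.read_camera(name): name is "scene" or "top"; returns the picture (420x560x3 uint8, blue, green, red); there is no depth.
- ctrl.camera_model(name): a dict with "camera_matrix" (3x3 intrinsics, pixels), "k1" (the pictures are not rectified: a ray, as slopes to the right and down, at radius r is drawn at 1 + k1 r^2 times it, then the intrinsics apply), "pose" (4x4, takes a point from camera to world coordinates). Camera axes: x right, y down, z forward; pixel columns grow to the right and rows downward; lengths in m; the calibration is good to about 2 mm. A picture is of the moment at which its call begins. camera_model takes no time and is no camera call.
- ctrl.job_done(): hands the job in, once; it reports no verdict.
The state is a dict: "clock": time; "joint_pos": joint angles; "qvel": joint speeds; "joint_torque": joint torques, N m; "tool_pos": TCP position; "ee_rot": TCP orientation; "force": force on the tool from outside, world axes, zero at the start; "moment": the same for the moment, N m; "finger_gap": finger opening in m.
Only numpy, scipy, OpenCV 4.12 (cv2) and the standard library are available. Lean on these libraries where they do the work, as an engineer would, in place of code of your own. Each camera call takes 0.05 s, during which the arm holds its last target.

### The job

The vent flap in the upper half of the clear desk screen stands folded back: take the hook pole off its rest, thread its sideways pin through the ring on top of the flap, and with the pin in the ring swing the flap gently towards you until its catch snaps and it stands fully shut. Do not touch the screen or flap with the robot itself, never load the ring with more than 15 N or slam the flap, then unhook, leave the flap shut and lay the pole back in both notches of its rest as it was. Leave the tube block, the paper roll and the bottle where they are.

Things in the scene. Friction and masses are not known exactly. Their poses are not given: they have to be found in the camera images.
- screen: Clear desk screen in an aluminium frame, fixed, 252 mm wide (y), 300 mm high, posts 16 mm square at y = -118 and +118 mm. Origin on the desk under its middle; z up, x points away from the robot through the screen, y along the screen and hinge (robot's left). Fixed sheet up to 132 mm, the flap above it. The spring catch is on the +y post, 260 mm up.
- hinge (a point): Middle of the flap's hinge line, 140 mm above the desk, in the plane of the screen. The line runs along the screen's y axis. Axes as the screen's.
- flap (a joint): Flap angle in rad: 0 = upright, shut on a hard stop; positive leans away from the robot (0.38 to 0.65 at the start). The stiff hinge stays where left; moving it takes 2 to 4 N at the ring. A spring roller catch is met at 0.11 rad: the pull at the ring rises to about 10 N near 0.09 rad, then falls; below about 0.015 rad the catch draws the flap to 0 and holds it. Pushing the ring back with over 4 N re-opens it.
- eye (a point): Centre of the steel ring on the middle of the flap's top edge, 170 mm from the hinge line. Its hole runs along the screen's y axis at every flap angle: 21 mm across, bar 8 mm thick, outside 38 mm. The flap is 200 mm wide, 10 mm thick and ends 32 mm below this point. Axes: y along the hinge, z away from the hinge in the flap's plane, x across the flap.
- pole: Hook pole, about 0.22 kg, level in its rest. Black flat-sided grip 150 mm long (x -100 to +50 mm), 18 mm wide (y), 24 mm high (z); then a 10 mm round rod to x = +170 mm, where an 8 mm steel pin stands off square to the side towards +y, its end at y = +42 mm. Origin on the axis inside the grip, near the centre of mass; x along the pole to the pin, z up.
- pin_mid (a point): Middle of the hook's pin, at (170, 22, 0) mm in the pole's frame; axes as the pole's.
- pin_tip (a point): Free end of the hook's pin, at (170, 42, 0) mm in the pole's frame; axes as the pole's.
- rest: Grey fixed rest: foot 240 x 70 x 10 mm, two notched uprights 12 mm thick. Origin on the desk, x along the pole. Notch at x = -85 mm: 26 mm wide, floor at 68 mm (for the grip); at x = +110 mm: 22 mm wide, floor at 75 mm (for the rod); cheeks 16 mm high. The pole's home: origin 80 mm above this origin, axes along the rest's, pin to +y (the screen's side). Finger room between.
- tube_block: Bystander: loose white card block of sample tubes, 60 x 120 mm, 92 mm high with tubes. Origin under its middle.
- roll: Bystander: loose paper roll standing on end, 110 mm across, 100 mm high. Origin under its middle.
- bottle: Bystander: loose white bottle with a blue cap, 60 mm across, 150 mm high. Origin under its middle.
There are look-alikes about, which are no part of the job. Several things look just like the rest: the one meant starts nearest to the robot's base.

How it is judged:
On the way, in this order (a step that is already met when the one before it is completed fails the run):
1. the pole's pin is through the ring, the flap still open (more than 0.2 rad) (y of pin_tip in the frame of eye between 0.005 and 0.042 m and x of pin_mid in the frame of eye between -0.014 and 0.014 m and z of pin_mid in the frame of eye between -0.014 and 0.014 m and value of joint flap above 0.2 rad), for 0.1 s.
2. the flap is half way shut (below 0.2 rad) with the pin in the ring (y of pin_tip in the frame of eye between 0.005 and 0.042 m and x of pin_mid in the frame of eye between -0.014 and 0.014 m and z of pin_mid in the frame of eye between -0.014 and 0.014 m and value of joint flap below 0.2 rad), for 0.05 s.
3. the flap is fully shut (within 0.02 rad), the pin still in the ring (y of pin_tip in the frame of eye between 0.005 and 0.042 m and x of pin_mid in the frame of eye between -0.014 and 0.014 m and z of pin_mid in the frame of eye between -0.014 and 0.014 m and value of joint flap below 0.02 rad), for 0.2 s.
At the end, for the whole second after the job is handed in: The flap is shut (within 0.02 rad). The pole lies released and at rest in both notches as at the start: origin within 25 mm lengthwise, 7 mm sideways, 6 mm in height of its home, axis within 0.08 rad of the rest's, rolled under 0.1 rad, pin end and pin side the same way as before (value of joint flap below 0.02 rad and x of pole in the frame of rest between -0.025 and 0.025 m and y of pole in the frame of rest between -0.007 and 0.007 m and z of pole in the frame of rest between 0.074 and 0.086 m and angle between the x axis of pole and the x axis of rest, either way round below 0.08 rad and angle between the z axis of pole and the z axis of rest, either way round below 0.1 rad and x of pin_mid in the frame of rest above 0.1 m and y of pin_mid in the frame of rest above 0.005 m and linear speed of pole below 0.02 m/s and contact force between pole and flap below 0.1 N); the robot touches nothing.
It fails at once if the pole loads the flap or its ring with more than 15 N (contact force between pole and flap above 15 N).
It fails at once if the robot itself touches the flap or the screen (contact force between any of the arm, the fingers and screen above 0.5 N).
It fails at once if the flap is slammed: swung shut faster than 1.5 rad/s before its catch takes it (value of joint flap above 0.07 rad and velocity of joint flap below -1.5 rad/s).
It fails at once if a bystander is moved by more than 15 mm (distance of any of tube_block, roll, bottle from where it was at the start of the episode above 0.015 m).
It also fails if it takes over 67 s, if anything falls off the work surface, if the arm or the gripper's body presses on something with over 40 N, if the wrist force passes 120 N, or if a joint passes its speed limit or range.

## Working session

There is one attempt and no reset: what is moved stays moved. The work goes in short steps, Python scripts to look and compute and a tool call to move; the robot and the scene stay as the last step left them, time stands still between calls to the robot, and variables do not carry over. Pictures are saved under pics/ and viewed, and the job is handed in when it is done.

Besides the shell and the picture viewer there is one more tool, called in YAML: its name, and indented under it one key for each argument. apply_moves: Moves the arm, as the interface text tells. Its arguments: {"type":"object","properties":{"targets":{"type":"array"},"gripper":{"type":"number"}},"required":["targets"]}

```bash
mkdir -p pics; python3 - <<'E'
from bench import ctrl
import cv2, numpy as np
np.set_printoptions(precision=4,suppress=True)
for n in("scene","top"):
    im=ctrl.read_camera(n); cv2.imwrite(f"pics/{n}0.png",im); np.save(f"pics/{n}0.npy",im)
    print(n,ctrl.camera_model(n))
print(ctrl.observe(),ctrl.hold_point_z)
E
```

```text
scene {'camera_matrix': array([[407.9791,   0.    , 281.6492],
       [  0.    , 407.9791, 212.4981],
       [  0.    ,   0.    ,   1.    ]]), 'k1': -0.06550874314830739, 'pose': array([[-0.7119,  0.4871, -0.506 ,  1.1145],
       [ 0.7022,  0.4829, -0.5231,  0.5393],
       [-0.0105, -0.7277, -0.6858,  0.9588],
       [ 0.    ,  0.    ,  0.    ,  1.    ]])}
top {'camera_matrix': array([[452.8637,   0.    , 282.9891],
       [  0.    , 452.8637, 212.9771],
       [  0.    ,   0.    ,   1.    ]]), 'k1': -0.1060861064774414, 'pose': array([[ 0.007 , -0.9945,  0.1043,  0.4081],
       [-1.    , -0.0067,  0.003 , -0.0612],
       [-0.0023, -0.1044, -0.9945,  1.4291],
       [ 0.    ,  0.    ,  0.    ,  1.    ]])}
{'clock': 0.1, 'joint_pos': array([ 1.1123,  0.0918,  1.2318,  0.    ,  1.8198, -0.0567]), 'qvel': array([ 0.    , -0.0011, -0.0014, -0.0008,  0.0001,  0.0004]), 'joint_torque': array([  0.0025, -44.7855, -40.7569,   0.0701,   0.0285,  -0.0001]), 'tool_pos': array([0.2345, 0.5519, 0.1841]), 'ee_rot': array([ 0.6935, -0.1413,  0.1409, -0.6923]), 'force': array([ 0.5963, -0.5972, -0.725 ]), 'moment': array([ 0.0075,  0.0253, -0.0121]), 'finger_gap': 0.08774990864575344} -0.0187
```

View pics/scene0.png

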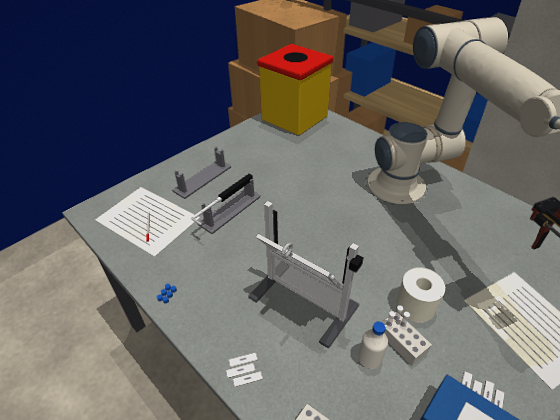

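View pics/top0.png

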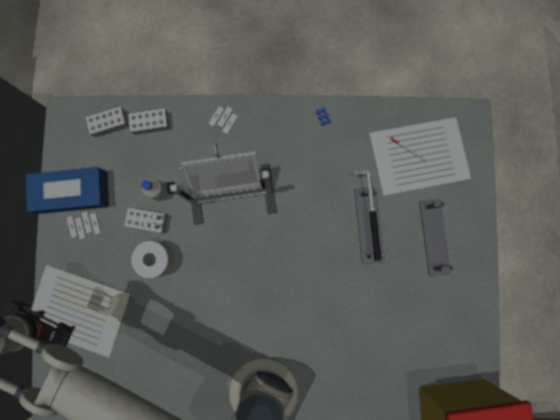

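```bash
cat > h.py <<'E'
import numpy as np, cv2
from bench import ctrl
np.set_printoptions(precision=4,suppress=True)
def proj(n,P):
    c=ctrl.camera_model(n);K=c["camera_matrix"];T=c["pose"];P=np.atleast_2d(P)
    q=(P-T[:3,3])@T[:3,:3]; s=q[:,:2]/q[:,2:]; r=(s**2).sum(1,keepdims=True)
    s=s*(1+c["k1"]*r); return s*[K[0,0],K[1,1]]+[K[0,2],K[1,2]]
def ray(n,uv):
    c=ctrl.camera_model(n);K=c["camera_matrix"];T=c["pose"]
    d=(np.array(uv,float)-[K[0,2],K[1,2]])/[K[0,0],K[1,1]]; s=d.copy()
    for _ in range(20): s=d/(1+c["k1"]*(s@s))
    v=T[:3,:3]@[s[0],s[1],1]; return T[:3,3],v
def onz(n,uv,z):
    o,v=ray(n,uv); return o+v*(z-o[2])/v[2]
def crop(im,x0,y0,x1,y1,k,f):
    cv2.imwrite(f,cv2.resize(im[y0:y1,x0:x1],None,fx=k,fy=k,interpolation=cv2.INTER_CUBIC))
E
python3 - <<'E'
from h import *
t=np.load("pics/top0.npy");s=np.load("pics/scene0.npy")
crop(t,340,155,470,290,4.4,"pics/c1.png")
crop(t,150,135,290,235,5,"pics/c2.png")
crop(s,160,140,280,240,6,"pics/c3.png")
crop(s,240,190,380,350,3.7,"pics/c4.png")
E
```

```text
(no output)
```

View pics/c1.png

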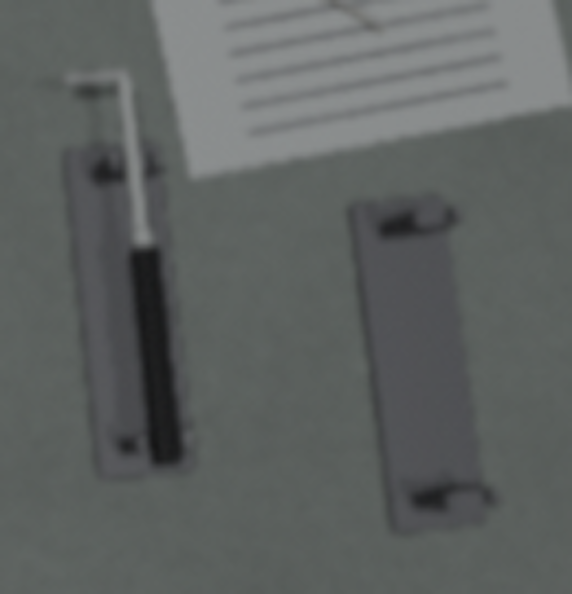

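View pics/c2.png

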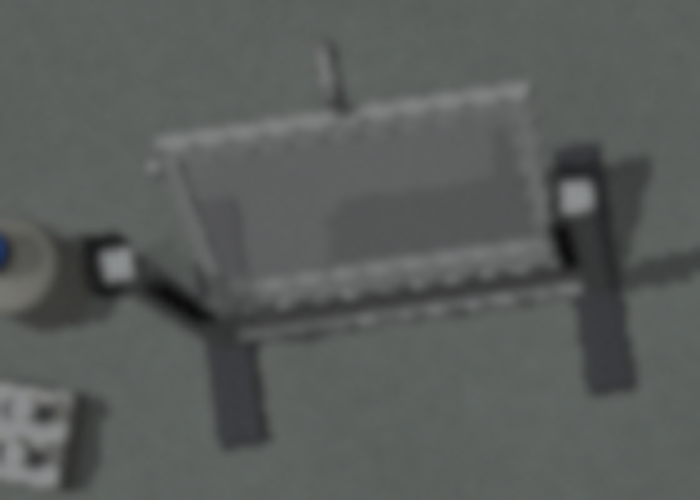

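View pics/c3.png

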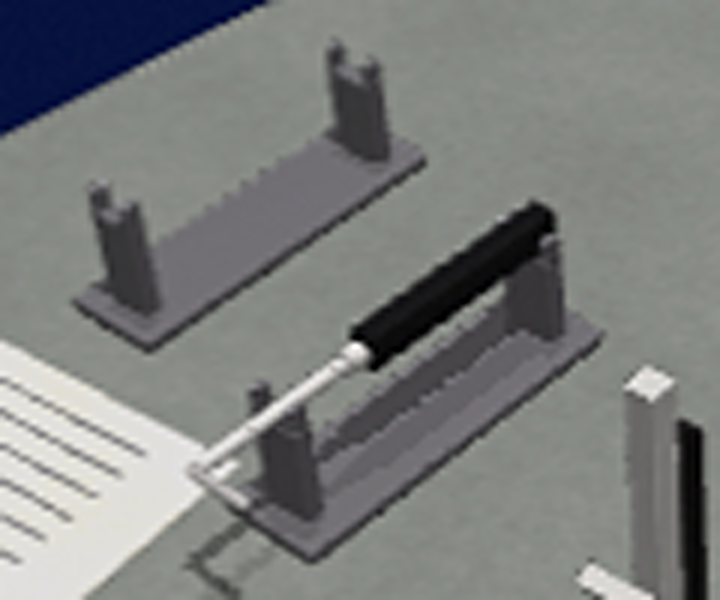

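View pics/c4.png

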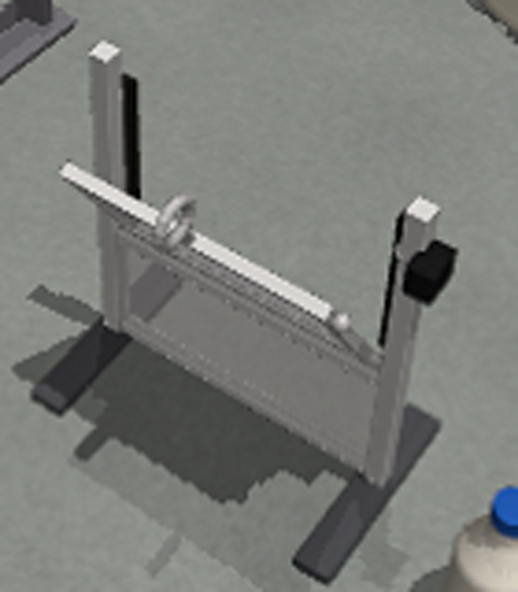

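```bash
cat > fit.py <<'E'
from h import *
from scipy.optimize import least_squares
def fr(x,y,yaw,P):
    c,s=np.cos(yaw),np.sin(yaw); P=np.atleast_2d(P); return np.c_[x+c*P[:,0]-s*P[:,1],y+s*P[:,0]+c*P[:,1],P[:,2]]
C2=lambda u,v:(150+u/5,135+v/5); C4=lambda u,v:(240+u/3.7,190+v/3.7)
C1=lambda u,v:(340+u/4.4,155+v/4.4); C3=lambda u,v:(160+u/6,140+v/6)
# screen
def fl(th,y,r,x=0): return [r*np.sin(th)+x*np.cos(th), y, .14+r*np.cos(th)-x*np.sin(th)]
def res(p):
    x,y,w,th=p
    P=lambda L:fr(x,y,w,L)
    o=[proj("top",P([[0,.118,.3],[0,-.118,.3]]))-[C2(116,265),C2(575,196)],
       proj("scene",P([[0,.118,.3],[0,-.118,.3]]))-[C4(423,210),C4(105,50)],
       proj("top",P([fl(th,.1,.138),fl(th,-.1,.138)]))-[C2(160,143),C2(526,92)],
       proj("scene",P([fl(th,-.1,.138),fl(th,0,.17)]))-[C4(66,170),C4(176,221)]]
    return np.concatenate(o).ravel()
if __name__=="__main__":
    r=least_squares(res,[.5,.1,0,.5],loss="soft_l1"); print("screen",r.x); print(res(r.x).reshape(-1,2))
    x,y,w,th=r.x; print("eye",fr(x,y,w,fl(th,0,.17)))
    def res2(p):
        x,y,w=p; P=lambda L:fr(x,y,w,L)
        return np.concatenate([proj("top",P([[.17,0,.08],[.17,.042,.08],[.05,0,.088],[-.1,0,.092]]))-[C1(127,78),C1(68,78),C1(146,246),C1(166,463)],
          proj("scene",P([[.17,0,.08],[.17,.042,.08],[.05,0,.08]]))-[C3(197,467),C3(247,502),C3(356,352)]]).ravel()
    r=least_squares(res2,[.4,-.3,0],loss="soft_l1"); print("pole",r.x); print(res2(r.x).reshape(-1,2))
    def res3(p):
        x,y,w=p; P=lambda L:fr(x,y,w,L)
        return np.concatenate([proj("top",P([[.12,.035,.01],[-.12,.035,.01],[-.12,-.035,.01]]))-[C1(65,150),C1(100,478),C1(193,472)],
          proj("scene",P([[.12,.035,.01],[-.12,.035,.01]]))-[C3(310,550),C3(603,335)]]).ravel()
    r=least_squares(res3,[.4,-.3,0],loss="soft_l1"); print("rest",r.x); print(res3(r.x).reshape(-1,2))
    from scipy.spatial.transform import Rotation as R
    print(R.from_quat(ctrl.observe()["ee_rot"]).as_matrix())
E
python3 fit.py
```

```text
screen [0.6073 0.1058 0.1542 0.5323]
[[-0.351  -0.291 ]
 [-0.3043 -0.1878]
 [ 0.2655 -1.7742]
 [ 0.3608 -1.116 ]
 [-1.7848 -0.2531]
 [-0.339  -1.2324]
 [-0.6806 -1.6762]
 [-0.3063 -0.3968]]
eye [[0.6925 0.1191 0.2865]]
pole [ 0.5081 -0.33    0.084 ]
[[-0.435  -1.0556]
 [-0.7156 -0.0484]
 [-0.332  -0.3744]
 [ 0.2011  0.5189]
 [-0.8197 -0.9333]
 [-0.2699 -0.6781]
 [ 0.7346 -1.2045]]
rest [ 0.5211 -0.3294  0.0929]
[[-0.3278 -0.8073]
 [-0.5483  0.2995]
 [ 0.381  -0.3678]
 [-0.2483 -0.4579]
 [ 0.5028 -1.939 ]]
[[ 0.9204 -0.0008  0.391 ]
 [-0.391  -0.0016  0.9204]
 [-0.0001 -1.     -0.0018]]
```

apply_moves:
  targets:
    - [[0, 0, 30], [0, 0, 0]]
    - [[15, -50, 10], [0, 0, -10]]
    - [[15, -50, 5], [0, 0, -10]]
    - [[15, -50, 0], [0, 0, -10]]
    - [[15, -50, 0], [0, 0, -10]]
    - [[15, -50, 0], [0, 0, -10]]
    - [[15, -50, 0], [0, 0, -10]]
    - [[15, -50, 0], [0, 0, -10]]
    - [[15, -50, 0], [0, 0, -10]]
    - [[15, -50, 0], [0, 0, -10]]
  gripper: 1

```text
clock: 1.35
tool_pos: [0.3689, 0.0896, 0.2225]
ee_rot: [-0.38, 0.601, -0.595, 0.375]
force: [0.4, -0.2, -0.5]
finger_gap: 0.0878
```

```bash
cat > st.py <<'E'
from h import *
from scipy.spatial.transform import Rotation as R
def st():
    o=ctrl.observe(); M=R.from_quat(o["ee_rot"]).as_matrix()
    print("pos mm",o["tool_pos"]*1e3,"tooly",M[:,1],"zhead deg",np.degrees(np.arctan2(M[1,2],M[0,2])),"tilt zz",np.degrees(M[2,2]),np.degrees(M[2,0]),"F",o["force"],"gap",o["finger_gap"],"t",o["clock"]); print("q",o["joint_pos"])
    return o,M
if __name__=="__main__": st()
E
python3 st.py
```

```text
pos mm [368.9451  89.5975 222.4615] tooly [-0.0109  0.0042 -0.9999] zhead deg -25.539642730993467 tilt zz -0.6655868633891342 0.053328076564466566 F [ 0.3839 -0.2161 -0.4695] gap 0.08776622985778645 t 1.35
q [ 0.1428 -0.4792  1.6623  0.0062  1.9687  0.5909]
```

apply_moves:
  targets:
    - [[17, -52, 0], [0, 0, -7.5]]
    - [[17, -52, 0], [0, 0, -7.5]]
    - [[17, -52, 0], [0, 0, -7.5]]
    - [[17, -52, 0], [0, 0, -7.5]]
    - [[17, -52, 0], [0, 0, -7.5]]
    - [[17, -52, 0], [0, 0, -7.5]]
    - [[17, -52, 0], [0, 0, -7.5]]
    - [[17, -45, 0], [0, 0, -7.0]]
    - [[0, 0, 0], [-0.2, -0.6, 0]]

```text
clock: 2.48
tool_pos: [0.5054, -0.3368, 0.2153]
ee_rot: [-0.014, 0.712, -0.702, 0.017]
force: [-0.5, 0.3, -0.5]
finger_gap: 0.088
```

```bash
python3 st.py; python3 - <<'E'
from h import *
t=ctrl.read_camera("top");s=ctrl.read_camera("scene")
crop(t,310,140,440,280,4.2,"pics/d1.png");crop(s,140,110,300,250,4.5,"pics/d2.png")
E
```

```text
pos mm [ 505.374  -336.798   215.3108] tooly [ 0.0038  0.0134 -0.9999] zhead deg -87.4427319724413 tilt zz -0.7600241705590992 -0.2530076431809817 F [-0.4575  0.2619 -0.4986] gap 0.08799910082616111 t 2.475
q [-0.6522  0.1243  1.1416  0.0137  1.8807  0.8782]
```

View pics/d2.png

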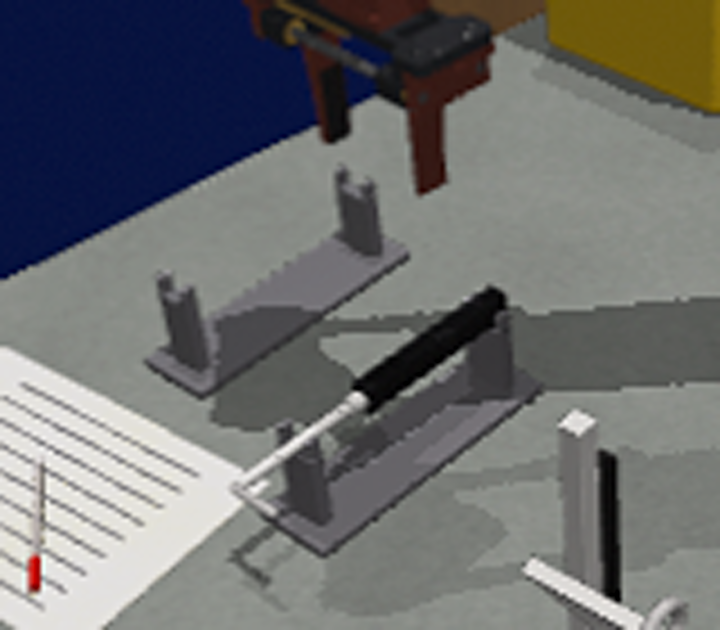

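apply_moves:
  targets:
    - [[2.7, 6.8, 0], [-0.8, 0.2, 2.4]]
    - [[0, 0, -45], [0, 0, 0]]
    - [[0, 0, -45], [0, 0, 0]]
    - [[0, 0, -30], [0, 0, 0]]
    - [[0, 0, 0], [0, 0, 0]]

```text
clock: 3.2
tool_pos: [0.5095, -0.3189, 0.1027]
ee_rot: [0.035, -0.702, 0.71, -0.044]
force: [0.4, 0.1, 0.8]
finger_gap: 0.0875
```

```bash
python3 st.py; python3 - <<'E'
from h import *
t=ctrl.read_camera("top")
crop(t,310,140,440,280,4.2,"pics/d3.png")
E
```

```text
pos mm [ 509.5324 -318.9021  102.6895] tooly [ 0.0127 -0.0099 -0.9999] zhead deg -83.59292683124919 tilt zz 0.64793256954824 -0.6613426002946092 F [0.3505 0.0826 0.8471] gap 0.08748817297788215 t 3.2
q [-0.6153  0.0764  1.3919 -0.0008  1.6572  0.8435]
```

View pics/d3.png

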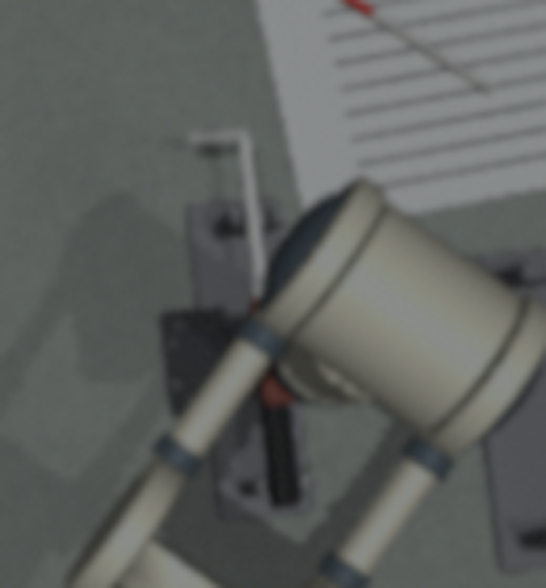

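apply_moves:
  targets:
    - [[-1, -6, 0], [0.3, 0.4, -0.7]]
    - [[-0.5, -3, 0], [0.2, 0.2, -0.5]]
    - [[0, 0, 0], [0, 0, 0]]
    - [[0, 0, 0], [0, 0, 0]]

```text
clock: 3.75
tool_pos: [0.5113, -0.33, 0.112]
ee_rot: [0.028, -0.703, 0.71, -0.036]
force: [-0.1, -0.1, -0.7]
finger_gap: 0.088
```

```bash
python3 st.py
```

```text
pos mm [ 511.2735 -330.0491  111.977 ] tooly [ 0.0121 -0.0087 -0.9999] zhead deg -84.76863323278049 tilt zz 0.5609888638064777 -0.6467462098314766 F [-0.0738 -0.0647 -0.7486] gap 0.0879885993317325 t 3.75
q [-0.6292  0.096   1.3547  0.0001  1.6759  0.8503]
```

apply_moves:
  targets:
    - [[-1, 0, -20], [0.4, 0.6, 0]]
    - [[-1, 0, -18], [0, 0, 0]]
    - [[0, 0, -9], [0, 0, 0]]
    - [[0, 0, 0], [0, 0, 0]]

```text
clock: 4.25
tool_pos: [0.508, -0.3294, 0.0594]
ee_rot: [-0.033, 0.707, -0.706, 0.032]
force: [-0.3, 0.5, 0.8]
finger_gap: 0.0877
```

```bash
python3 st.py;sleep 1; python3 st.py
```

```text
pos mm [ 507.988  -329.3661   59.3722] tooly [-0.002  0.001 -1.   ] zhead deg -84.76990406024997 tilt zz -0.06617966734009577 0.11047017595254778 F [-0.2669  0.5019  0.8468] gap 0.08772409873670431 t 4.25
q [-0.6312  0.1192  1.4231 -0.0004  1.6015  0.8483]
pos mm [ 507.988  -329.3661   59.3722] tooly [-0.002  0.001 -1.   ] zhead deg -84.76990406024997 tilt zz -0.06617966734009577 0.11047017595254778 F [-0.2669  0.5019  0.8468] gap 0.08772409873670431 t 4.25
q [-0.6312  0.1192  1.4231 -0.0004  1.6015  0.8483]
```

apply_moves:
  targets:
    - [[0, 0, 0], [0, 0, 0]]
    - [[0, 0, 0], [0, 0, 0]]
    - [[0, 0, 0], [0, 0, 0]]
    - [[0, 0, 0], [0, 0, 0]]
    - [[0, 0, 0], [0, 0, 0]]
    - [[0, 0, 0], [0, 0, 0]]
  gripper: -1

```text
clock: 5.0
tool_pos: [0.5089, -0.3299, 0.0615]
ee_rot: [0.032, -0.706, 0.707, -0.033]
force: [-0.1, 0.1, -0.5]
finger_gap: 0.0315
```

```bash
python3 st.py
```

```text
pos mm [ 508.865  -329.8907   61.4776] tooly [ 0.0007 -0.001  -1.    ] zhead deg -84.76230454985651 tilt zz 0.058560445170787706 -0.03223883464035014 F [-0.053   0.1328 -0.5378] gap 0.031540389142637126 t 5.0
q [-0.631   0.1177  1.421  -0.0004  1.6018  0.8484]
```

Fingers still closing.

apply_moves:
  targets:
    - [[0, 0, 0], [0, 0, 0]]
    - [[0, 0, 0], [0, 0, 0]]
    - [[0, 0, 0], [0, 0, 0]]
    - [[0, 0, 0], [0, 0, 0]]
  gripper: -1

```text
clock: 5.5
tool_pos: [0.5089, -0.3299, 0.0614]
ee_rot: [0.032, -0.706, 0.707, -0.032]
force: [0.5, 0.0, -0.6]
finger_gap: 0.0006
```

```bash
python3 st.py
```

```text
pos mm [ 508.8576 -329.9041   61.4308] tooly [ 0.0006 -0.0009 -1.    ] zhead deg -84.76705656377086 tilt zz 0.05623776075878587 -0.03035818923034644 F [ 0.5134  0.0271 -0.5811] gap 0.0005692990329533979 t 5.5
q [-0.631   0.1178  1.421  -0.0004  1.6018  0.8484]
```

```bash
python3 - <<'E'
from h import *
t=ctrl.read_camera("top");s=ctrl.read_camera("scene")
crop(t,310,140,440,280,4.2,"pics/e1.png");crop(s,160,100,300,240,4.2,"pics/e2.png")
E
```

```text
(no output)
```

View pics/e2.png

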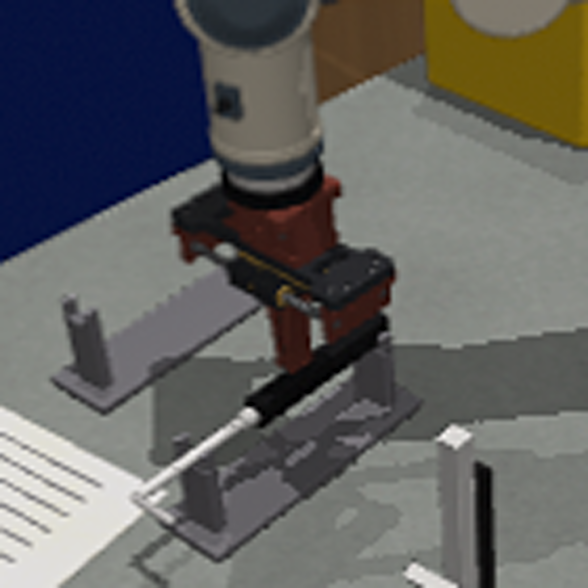

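View pics/e1.png

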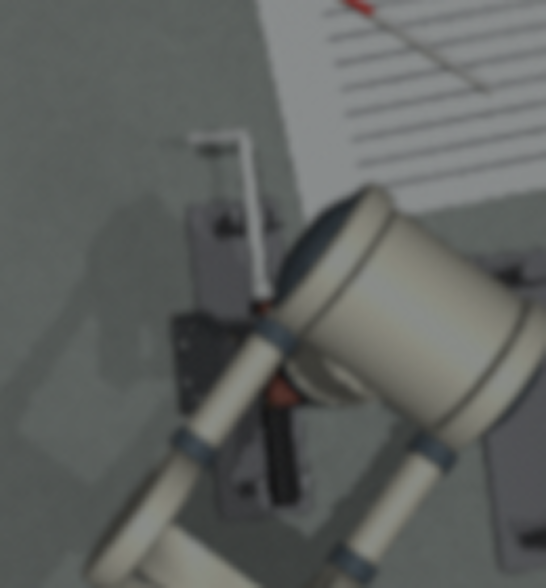

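```bash
python3 - <<'E'
from h import *
s=ctrl.read_camera("scene");t=ctrl.read_camera("top")
for n,im,(x0,y0) in (("scene",s,(160,100)),("top",t,(310,140))):
    k=5
    im2=cv2.resize(im[y0:y0+115,x0:x0+130],None,fx=k,fy=k,interpolation=cv2.INTER_CUBIC)
    def L(a,b,c):
        p=((proj(n,[a,b])-[x0,y0]+.5)*k).astype(int); cv2.line(im2,tuple(map(int,p[0])),tuple(map(int,p[1])),c,1)
    o=ctrl.observe()["tool_pos"]
    ax=np.array([np.cos(.088),np.sin(.088),0]);ay=np.array([-ax[1],ax[0],0]);az=np.array([0,0,1.])
    for w in(-.009,.009):
        for sx in(-.01,.01): L(o+ay*w+ax*sx,o+ay*w+ax*sx+az*.06,(0,255,0))
    P=np.array([.508,-.330,.08])
    for w in(-.009,.009):
        for h in(-.012,.012): L(P-ax*.1+ay*w+az*h,P+ax*.05+ay*w+az*h,(0,0,255))
    cv2.imwrite(f"pics/f_{n}.png",im2)
E
```

```text
(no output)
```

View pics/f_scene.png

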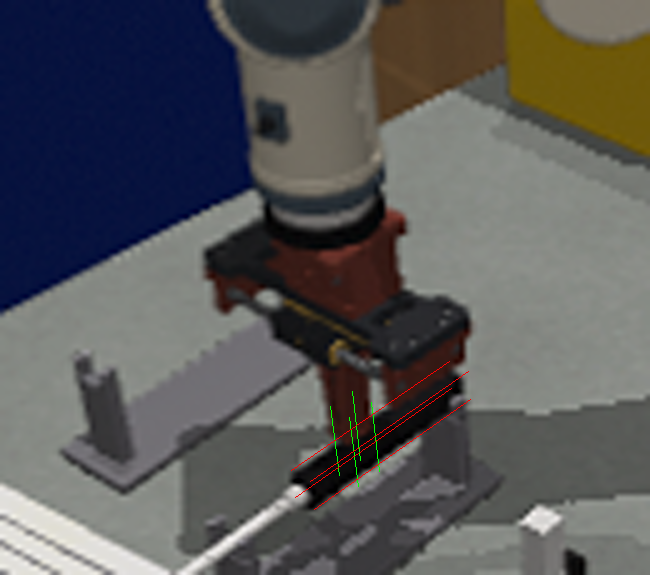

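View pics/f_top.png

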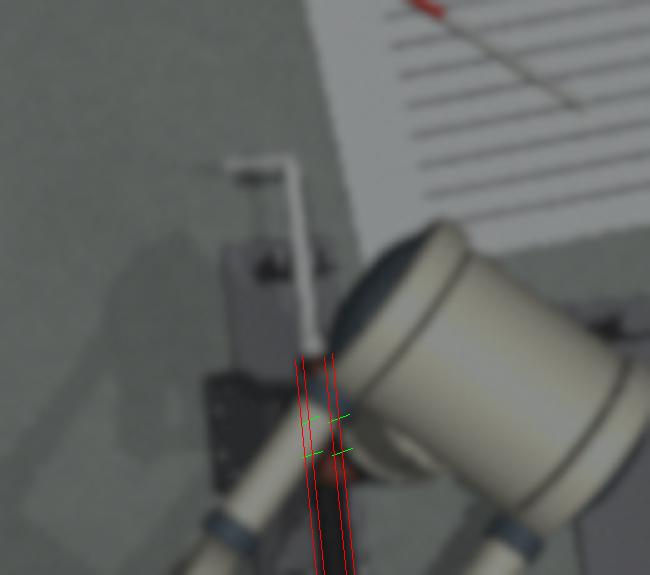

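```bash
python3 - <<'E'
from h import *
s=ctrl.read_camera("scene")
crop(s,195,140,265,205,10,"pics/g.png")
E
```

```text
(no output)
```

View pics/g.png

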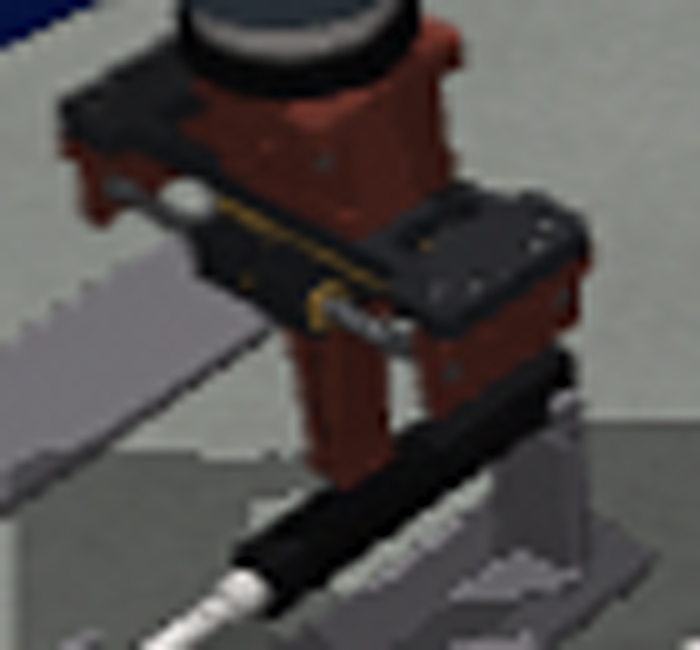

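```bash
python3 - <<'E'
from h import *
a=np.radians(92.56);d=np.array([np.cos(a),np.sin(a),0])
for z in(.2153,.235,.245):
  o=np.array([.5054,-.3368,z])
  print(proj("scene",[o-d*.05,o+d*.05]))
E
ls pics
```

```text
[[215.8625 149.4658]
 [236.9972 161.8402]]
[[215.1278 144.2992]
 [236.4528 156.5845]]
[[214.7497 141.6368]
 [236.1724 153.874 ]]
c1.png
c2.png
c3.png
c4.png
d1.png
d2.png
d3.png
e1.png
e2.png
f_scene.png
f_top.png
g.png
scene0.npy
scene0.png
top0.npy
top0.png
```

apply_moves:
  targets:
    - [[0, 0, 0], [0, 0, 0]]
    - [[0, 0, 0], [0, 0, 0]]
    - [[0, 0, 0], [0, 0, 0]]
    - [[0, 0, 0], [0, 0, 0]]
    - [[0, 0, 0], [0, 0, 0]]
    - [[0, 0, 0], [0, 0, 0]]
  gripper: 0

```text
clock: 6.5
tool_pos: [0.5089, -0.3299, 0.0615]
ee_rot: [0.032, -0.706, 0.707, -0.033]
force: [0.2, -0.4, -0.1]
finger_gap: 0.044
```

```bash
python3 st.py; python3 - <<'E'
from h import *
s=ctrl.read_camera("scene")
crop(s,195,140,265,205,10,"pics/g2.png")
a=np.radians(95.24);d=np.array([np.cos(a),np.sin(a),0])
for z in(.0614,.0814,.0914):
  o=np.array([.5089,-.3299,z])
  print((proj("scene",[o-d*.028,o+d*.028])-[195,140])*10)
E
```

```text
pos mm [ 508.8994 -329.8966   61.4701] tooly [ 0.0007 -0.0009 -1.    ] zhead deg -84.76394688013592 tilt zz 0.05749711322234408 -0.035317705215693974 F [ 0.1826 -0.3574 -0.0716] gap 0.04395374531319958 t 6.5
q [-0.631   0.1177  1.4209 -0.0003  1.6018  0.8484]
[[305.7229 508.4204]
 [422.447  577.1421]]
[[299.577  463.2038]
 [417.3361 531.6935]]
[[296.462  440.2615]
 [414.7447 508.6252]]
```

View pics/g2.png

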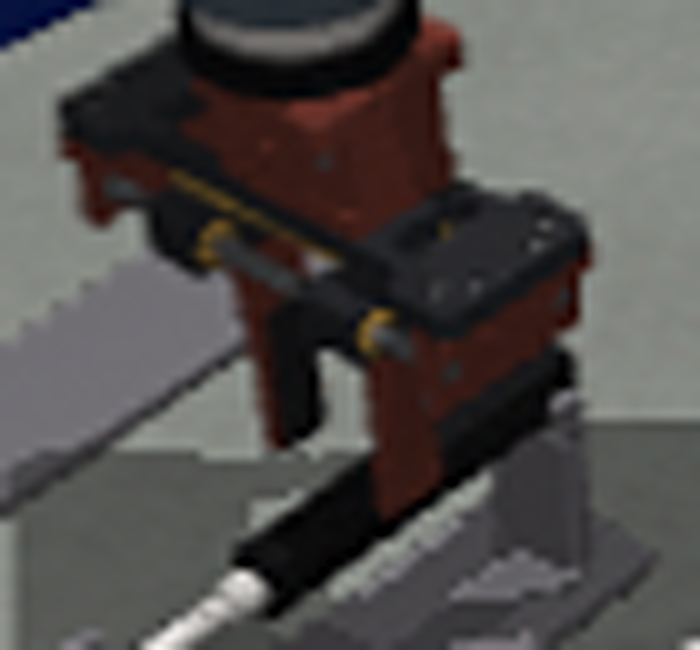

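apply_moves:
  targets:
    - [[0, 0, -12], [0, 0, 0]]
    - [[0, 0, -11], [0, 0, 0]]
    - [[0, 0, -6], [0, 0, 0]]
    - [[0, 0, 0], [0, 0, 0]]
    - [[0, 0, 0], [0, 0, 0]]

```text
clock: 7.18
tool_pos: [0.5083, -0.3295, 0.0291]
ee_rot: [-0.033, 0.706, -0.706, 0.032]
force: [0.4, 0.1, -0.2]
finger_gap: 0.0438
```

```bash
python3 st.py
```

```text
pos mm [ 508.2811 -329.4507   29.1453] tooly [-0.0009  0.0002 -1.    ] zhead deg -84.76440373251681 tilt zz -0.016442683117390423 0.052977458634348974 F [ 0.405   0.0759 -0.2154] gap 0.04383957920394454 t 7.175
q [-0.631   0.1323  1.463  -0.0004  1.5472  0.8484]
```

apply_moves:
  targets:
    - [[0, 0, 0], [0, 0, 0]]
    - [[0, 0, 0], [0, 0, 0]]
    - [[0, 0, 0], [0, 0, 0]]
    - [[0, 0, 0], [0, 0, 0]]
    - [[0, 0, 0], [0, 0, 0]]
  gripper: -1

```text
clock: 7.8
tool_pos: [0.5088, -0.3298, 0.0302]
ee_rot: [0.032, -0.706, 0.707, -0.032]
force: [0.0, -0.4, -0.5]
finger_gap: 0.0177
```

```bash
python3 st.py; python3 - <<'E'
from h import *
s=ctrl.read_camera("scene")
crop(s,195,140,265,205,10,"pics/g3.png")
E
```

```text
pos mm [ 508.7676 -329.7793   30.1808] tooly [ 0.0004 -0.0007 -1.    ] zhead deg -84.76408377152602 tilt zz 0.043423475256181954 -0.02140555942116137 F [ 0.0248 -0.4243 -0.5309] gap 0.017665938527776603 t 7.8
q [-0.631   0.1316  1.4619 -0.0003  1.5473  0.8484]
```

View pics/g3.png

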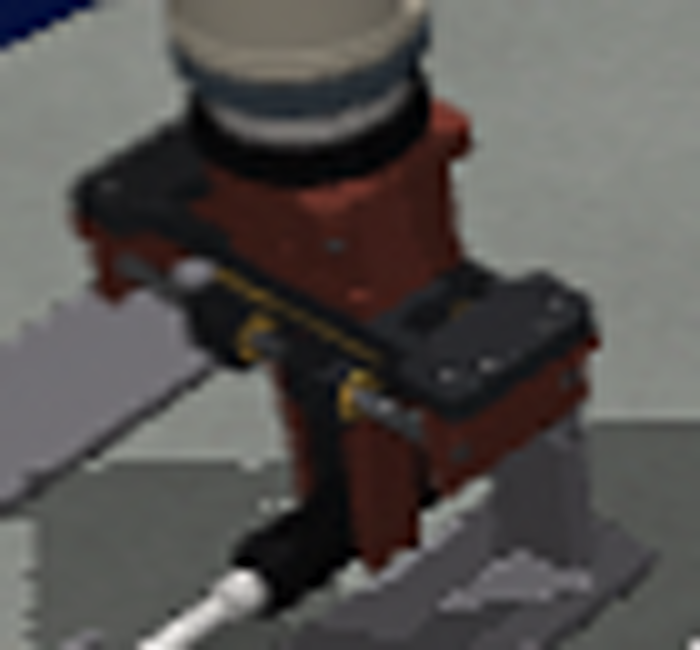

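apply_moves:
  targets:
    - [[0, 0, 10], [0, 0, 0]]
    - [[0, 0, 20], [0, 0, 0]]
    - [[0, 0, 35], [0, 0, 0]]
    - [[0, 0, 40], [0, 0, 0]]
    - [[0, 0, 40], [0, 0, 0]]
    - [[0, 0, 40], [0, 0, 0]]
    - [[0, 0, 40], [0, 0, 0]]
    - [[0, 0, 30], [0, 0, 0]]
    - [[0, 0, 15], [0, 0, 0]]
    - [[0, 0, 0], [0, 0, 0]]

```text
clock: 9.1
tool_pos: [0.5058, -0.3277, 0.3216]
ee_rot: [0.03, -0.704, 0.709, -0.035]
force: [0.0, 0.0, -2.6]
finger_gap: 0.0178
```

```bash
python3 st.py
```

```text
pos mm [ 505.8395 -327.7351  321.5586] tooly [ 0.0078 -0.0063 -0.9999] zhead deg -84.76423307915258 tilt zz 0.40291113455776184 -0.4139527725550449 F [ 0.0192  0.0123 -2.6164] gap 0.017770401302835855 t 9.1
q [-0.631   0.1662  0.9027 -0.0006  2.0626  0.8481]
```

apply_moves:
  targets:
    - [[2, 25, 0], [0.2, 0.2, 0.4]]
    - [[4, 45, 0], [0.2, 0.2, 0.5]]
    - [[4, 50, 0], [0, 0, 0.5]]
    - [[4, 50, 0], [0, 0, 0.5]]
    - [[4, 50, 0], [0, 0, 0.5]]
    - [[4, 45, 0], [0, 0, 0.5]]
    - [[3, 35, 0], [0, 0, 0.5]]
    - [[2, 20, 0], [0, 0, 0.2]]
    - [[1, 8, 0], [0, 0, 0]]
    - [[0, 0, 0], [0, 0, 0]]

```text
clock: 10.35
tool_pos: [0.5271, 0.0206, 0.3139]
ee_rot: [-0.062, 0.708, -0.702, 0.054]
force: [-0.4, -0.2, -2.5]
finger_gap: 0.0181
```

```bash
python3 st.py
```

```text
pos mm [527.1094  20.5955 313.9495] tooly [-0.0127  0.0077 -0.9999] zhead deg -80.59936800974955 tilt zz -0.5515182799527576 0.6443347295709716 F [-0.4276 -0.2091 -2.5422] gap 0.018076886815114348 t 10.35
q [-0.0308 -0.0247  1.1171  0.0082  2.062   1.3797]
```

apply_moves:
  targets:
    - [[5, 3, 0], [-0.4, -0.7, -0.5]]
    - [[2, 2, 0], [0, 0, 0]]
    - [[0, 0, 0], [0, 0, 0]]
    - [[0, 0, 0], [0, 0, 0]]

```text
clock: 10.85
tool_pos: [0.5345, 0.0237, 0.3136]
ee_rot: [0.053, -0.705, 0.705, -0.053]
force: [0.5, -0.3, -2.4]
finger_gap: 0.0181
```

```bash
python3 st.py; python3 - <<'E'
from h import *
t=ctrl.read_camera("top");s=ctrl.read_camera("scene")
np.save("pics/t1.npy",t);np.save("pics/s1.npy",s)
crop(t,160,120,290,220,5.5,"pics/i1.png");crop(s,220,160,340,270,5.4,"pics/i2.png")
E
```

```text
pos mm [534.4683  23.7362 313.6377] tooly [-0.0002 -0.0003 -1.    ] zhead deg -81.33511772392615 tilt zz 0.013907900566634481 0.01106140763589195 F [ 0.4978 -0.3444 -2.3625] gap 0.01809744182282957 t 10.85
q [-0.019  -0.0176  1.1106 -0.0003  2.0487  1.4004]
```

View pics/i1.png

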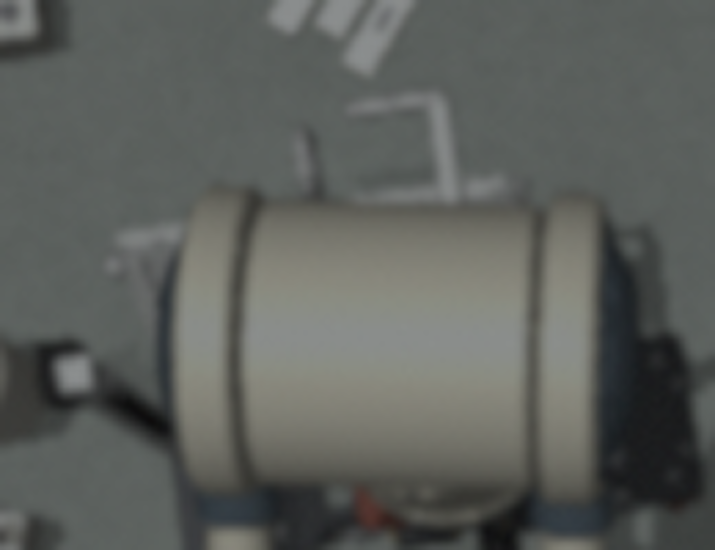

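View pics/i2.png

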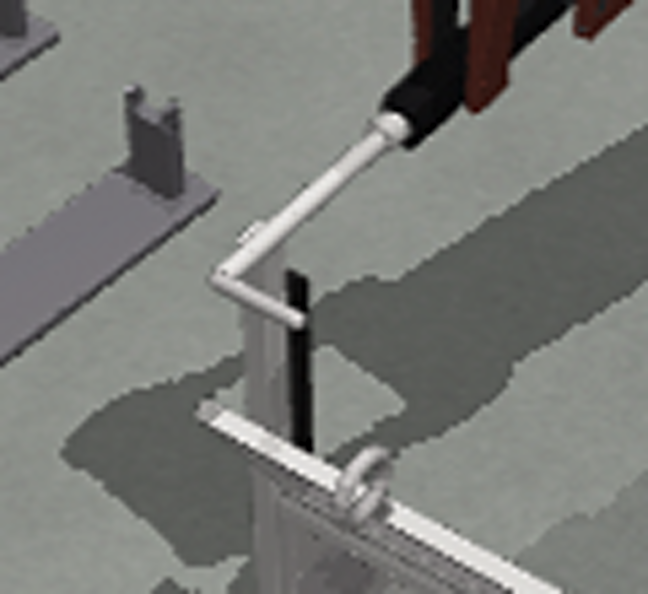

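```bash
cat > rel.py <<'E'
from h import *
from fit import fr,fl
p=[0.6073,0.1058,0.1542,0.5323]
def pole(o,yaw): 
    return fr(o[0],o[1],yaw,[[.17,0,o[2]],[.17,.022,o[2]],[.17,.042,o[2]]])
E
python3 - <<'E'
from rel import *
yaw=np.radians(90-81.335)
P=pole([.5338,.0235,.3634],yaw)
T=lambda a:(a-[160,120]+.5)*5.5-0.5
S=lambda a:(a-[220,160]+.5)*5.4-.5
print("pin",P);print("top",T(proj("top",P)));print("scene",S(proj("scene",P)))
x,y,w,th=p
for th in(.5,.5323,.56):
    E=fr(x,y,w,[fl(th,0,.17),fl(th,0,.189),fl(th,0,.138),fl(th,.1,.138),fl(th,-.1,.138)])
    print(th,"top",T(proj("top",E)));print("scene",S(proj("scene",E)))
E
```

```text
pin [[0.7019 0.0491 0.3634]
 [0.6985 0.0709 0.3634]
 [0.6955 0.0906 0.3634]]
top [[438.0366 100.3296]
 [388.5489 107.5357]
 [343.5939 114.1156]]
scene [[223.4625 274.5215]
 [267.1632 297.0603]
 [307.7615 317.9964]]
0.5 top [[305.7987 171.5394]
 [297.9178 143.9231]
 [318.6411 216.4812]
 [113.4193 247.4755]
 [524.8923 185.8663]]
scene [[372.2115 473.0106]
 [358.8849 458.8594]
 [393.5598 495.6766]
 [597.1026 606.3341]
 [208.0642 394.6044]]
0.5323 top [[305.3825 163.1274]
 [297.478  134.5431]
 [318.2774 209.6906]
 [113.5134 240.627 ]
 [524.0651 179.1426]]
scene [[365.3158 484.5768]
 [351.0564 471.9506]
 [388.1508 504.7929]
 [591.5951 615.9784]
 [202.7657 403.2353]]
0.56 top [[305.0862 156.1617]
 [297.17   126.7867]
 [318.0124 204.055 ]
 [113.6548 234.9391]
 [523.3887 173.5665]]
scene [[359.496  494.6041]
 [344.45   483.3045]
 [383.5851 512.6911]
 [586.924  624.3204]
 [198.3115 410.7241]]
```

apply_moves:
  targets:
    - [[0, 1, -15], [0, 0, 0]]
    - [[0, 1, -25], [0, 0, 0.1]]
    - [[0, 0, -18], [0, 0, 0]]
    - [[0, 0, -8], [0, 0, 0]]
    - [[0, 0, 0], [0, 0, 0]]
    - [[0, 0, 0], [0, 0, 0]]

```text
clock: 11.7
tool_pos: [0.5347, 0.0252, 0.2476]
ee_rot: [0.053, -0.705, 0.705, -0.055]
force: [0.1, 0.5, -2.0]
finger_gap: 0.0176
```

```bash
python3 st.py
```

```text
pos mm [534.7301  25.1712 247.6109] tooly [ 0.0027 -0.0003 -1.    ] zhead deg -81.28943337367062 tilt zz 0.04249525969206832 -0.15111747882687118 F [ 0.0808  0.4979 -2.0064] gap 0.017607231526000276 t 11.7
q [-0.0163 -0.0638  1.2758 -0.0003  1.9269  1.4024]
```

apply_moves:
  targets:
    - [[1, 1, -8], [0, 0.1, 0.1]]
    - [[0, 0, -3], [0, 0, 0]]
    - [[0, 0, 0], [0, 0, 0]]
    - [[0, 0, 0], [0, 0, 0]]

```text
clock: 12.2
tool_pos: [0.5363, 0.0263, 0.2373]
ee_rot: [0.053, -0.705, 0.705, -0.055]
force: [-0.4, -0.7, -2.3]
finger_gap: 0.0177
```

```bash
python3 st.py; python3 - <<'E'
from h import *
t=ctrl.read_camera("top");s=ctrl.read_camera("scene")
np.save("pics/t2.npy",t);np.save("pics/s2.npy",s)
crop(t,190,125,270,185,9,"pics/j1.png");crop(s,240,200,320,260,9,"pics/j2.png")
E
```

```text
pos mm [536.3346  26.2645 237.298 ] tooly [ 0.0031 -0.0003 -1.    ] zhead deg -81.18019366177369 tilt zz 0.044733853810245826 -0.17174431704618204 F [-0.4377 -0.6998 -2.324 ] gap 0.01766483711634719 t 12.2
q [-0.0142 -0.0647  1.2951 -0.0003  1.9081  1.4025]
```

View pics/j1.png

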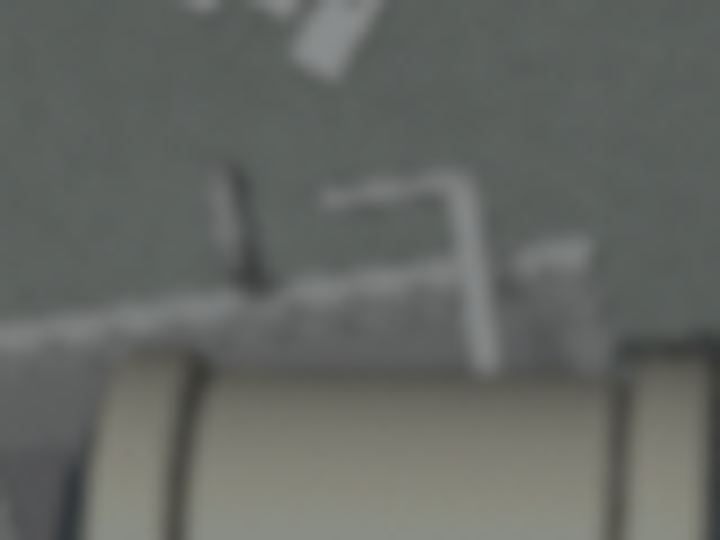

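View pics/j2.png

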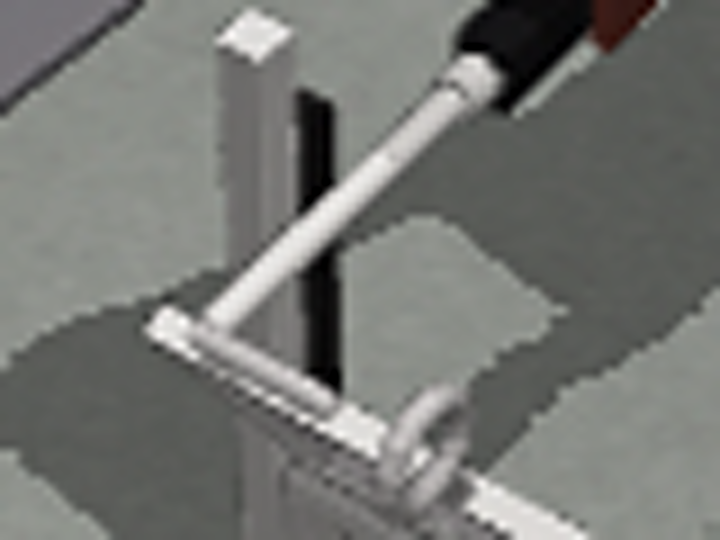

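```bash
cat > ov.py <<'E'
from rel import *
def draw(tf,sf,p,th,po,yaw,out):
    x,y,w=p
    ims=[]
    for n,f,(x0,y0) in(("top",tf,(195,125)),("scene",sf,(240,200))):
        k=10; im=np.load(f)[y0:y0+58,x0:x0+78]; im2=cv2.resize(im,None,fx=k,fy=k,interpolation=cv2.INTER_CUBIC)
        if n=="top": im2=cv2.convertScaleAbs(im2,alpha=1.6,beta=-40)
        def pl(P,c,cl):
            q=((proj(n,P)-[x0,y0]+.5)*k-.5).astype(np.int32); cv2.polylines(im2,[q],cl,c,1)
        a=np.linspace(0,2*np.pi,40)
        for r,c in((.019,(0,255,0)),(.0105,(0,255,255))):
          for yy in (-.004,.004):
            pl(fr(x,y,w,[fl(th,yy,.17+r*np.cos(t),r*np.sin(t)) for t in a]),c,True)
        for xx in(-.005,.005): pl(fr(x,y,w,[fl(th,-.1,.138,xx),fl(th,.1,.138,xx)]),(255,0,255),False)
        P=pole(po,yaw); pl(P[[0,2]],(0,0,255),False)
        ims.append(im2)
    cv2.imwrite(out+"_t.png",ims[0]);cv2.imwrite(out+"_s.png",ims[1])
E
python3 - <<'E'
from ov import *
draw("pics/t2.npy","pics/s2.npy",p[:3],.54,[.5356,.0260,.2871],np.radians(8.82),"pics/k")
E
```

```text
(no output)
```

View pics/k_t.png

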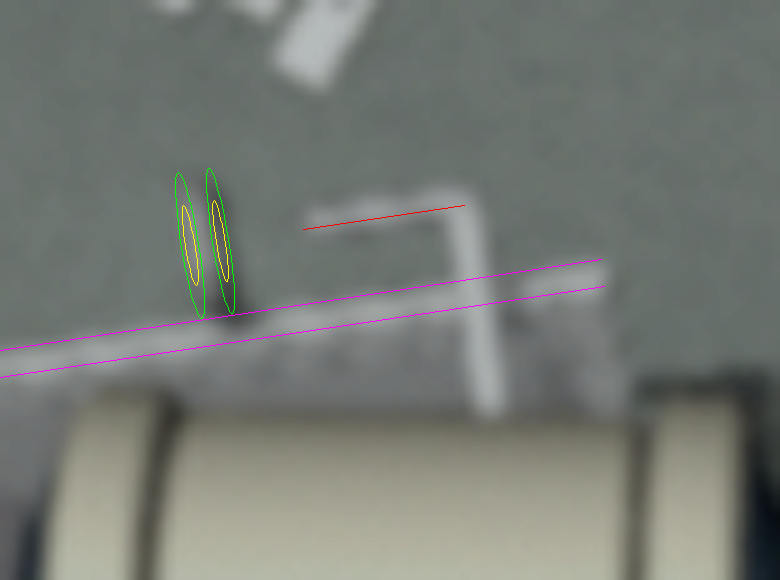

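View pics/k_s.png

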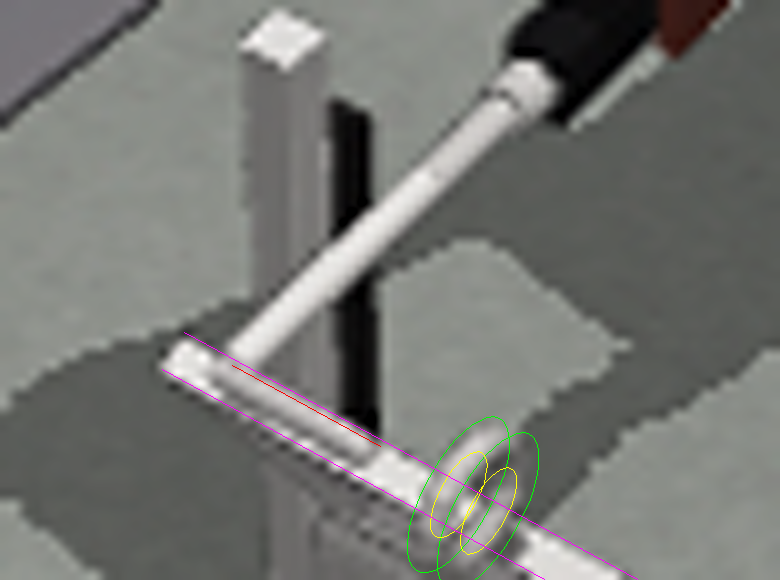

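```bash
python3 - <<'E'
from rel import *
from scipy.optimize import least_squares
J1=lambda u,v:((u+.5)/9-.5+190,(v+.5)/9-.5+125);J2=lambda u,v:((u+.5)/9-.5+240,(v+.5)/9-.5+200)
f=lambda q:np.concatenate([proj("top",pole(q[:3],q[3])[[0,2]])-[J1(457,184),J1(322,198)],proj("scene",pole(q[:3],q[3])[[0,2]])-[J2(197,334),J2(337,403)]]).ravel()
r=least_squares(f,[.5356,.026,.287,.154],x_scale=[.01,.01,.01,.1]);print(r.x,f(r.x))
P=pole(r.x[:3],r.x[3]);print(P)
x,y,w,th=p
for th in(.53,.54,.55):
  e=fr(x,y,w,fl(th,0,.17))[0]; c,s=np.cos(w),np.sin(w)
  d=P[[1,2]]-e; print(th,e,"rel screen axes mid/tip",np.c_[d[:,0]*c+d[:,1]*s,-d[:,0]*s+d[:,1]*c,d[:,2]])
E
```

```text
[0.5378 0.0248 0.287  0.1598] [ 0.7678 -0.6853 -0.2738  0.2331  0.6285 -0.1593 -0.0452  0.2219]
[[0.7057 0.0518 0.287 ]
 [0.7022 0.0735 0.287 ]
 [0.699  0.0933 0.287 ]]
0.53 [0.6922 0.119  0.2867] rel screen axes mid/tip [[ 0.0029 -0.0464  0.0004]
 [ 0.0027 -0.0264  0.0004]]
0.54 [0.6937 0.1192 0.2858] rel screen axes mid/tip [[ 0.0014 -0.0464  0.0012]
 [ 0.0013 -0.0264  0.0012]]
0.55 [0.6951 0.1194 0.2849] rel screen axes mid/tip [[-0.0001 -0.0464  0.0021]
 [-0.0002 -0.0264  0.0021]]
```

apply_moves:
  targets:
    - [[-1.8, 4, -0.6], [0, 0.1, 0]]
    - [[-0.8, 5, -0.2], [0, 0, 0]]
    - [[-0.8, 5, 0], [0, 0, 0]]
    - [[-0.6, 4, 0], [0, 0, 0]]
    - [[0, 1, 0], [0, 0, 0]]
    - [[0, 0, 0], [0, 0, 0]]
    - [[0, 0, 0], [0, 0, 0]]

```text
clock: 13.18
tool_pos: [0.5321, 0.047, 0.2368]
ee_rot: [0.054, -0.705, 0.705, -0.055]
force: [-0.2, 0.5, -2.2]
finger_gap: 0.0182
```

```bash
python3 st.py; python3 - <<'E'
from h import *
t=ctrl.read_camera("top");s=ctrl.read_camera("scene")
np.save("pics/t3.npy",t);np.save("pics/s3.npy",s)
crop(s,250,210,310,260,12,"pics/l2.png")
E
```

```text
pos mm [532.0724  46.9605 236.8227] tooly [ 0.0018 -0.0002 -1.    ] zhead deg -81.14743520117989 tilt zz 0.02822009643701287 -0.10111672199965645 F [-0.1512  0.4673 -2.2065] gap 0.0181588831042965 t 13.175
q [ 0.0245 -0.0712  1.3021 -0.0003  1.9088  1.4407]
```

View pics/l2.png

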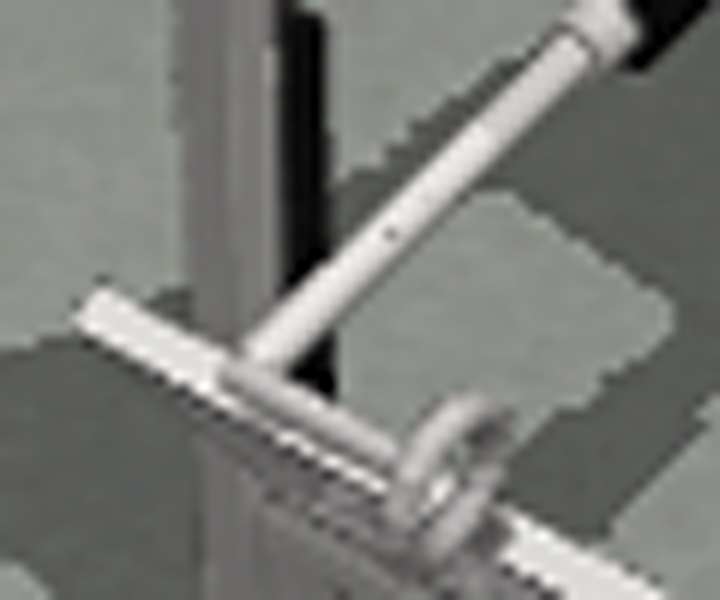

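apply_moves:
  targets:
    - [[-0.5, 3, 0], [0, 0, 0]]
    - [[-0.6, 4, 0], [0, 0, 0]]
    - [[-0.6, 4, 0], [0, 0, 0]]
    - [[-0.3, 2, 0], [0, 0, 0]]
    - [[0, 0, 0], [0, 0, 0]]

```text
clock: 13.9
tool_pos: [0.5299, 0.0609, 0.2368]
ee_rot: [0.054, -0.705, 0.705, -0.055]
force: [0.8, 0.1, -2.9]
finger_gap: 0.0177
```

```bash
python3 st.py; python3 - <<'E'
from h import *
t=ctrl.read_camera("top");s=ctrl.read_camera("scene")
np.save("pics/t3.npy",t);np.save("pics/s3.npy",s)
crop(s,250,210,310,260,12,"pics/m2.png")
crop(t,190,125,270,185,9,"pics/m1.png")
E
```

```text
pos mm [529.9306  60.8523 236.8127] tooly [ 0.0018 -0.0001 -1.    ] zhead deg -81.15574376838754 tilt zz 0.02225521532929004 -0.1012800196033625 F [ 0.8361  0.0713 -2.8929] gap 0.01767022009732378 t 13.9
q [ 0.0507 -0.0731  1.304  -0.0002  1.9089  1.4671]
```

View pics/m2.png

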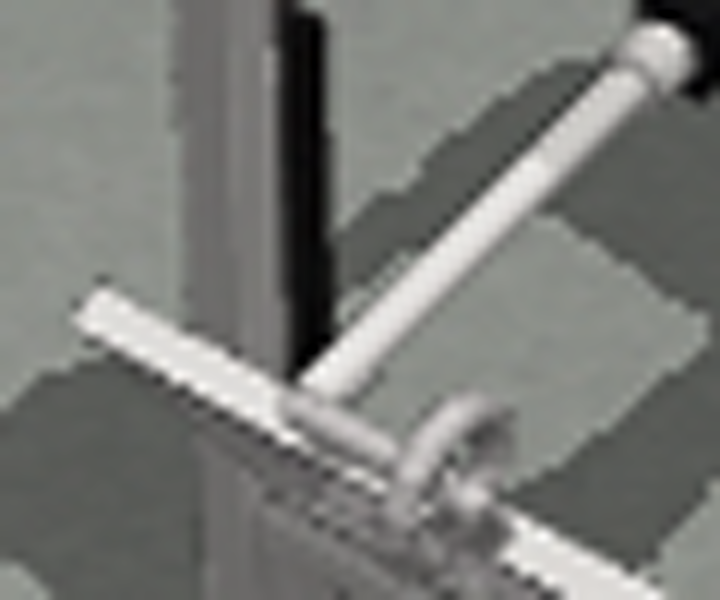

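View pics/m1.png

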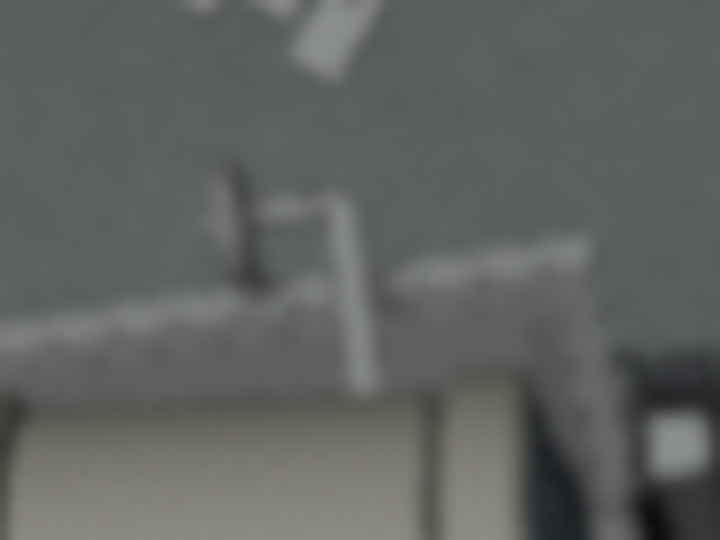

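apply_moves:
  targets:
    - [[-0.5, 3, 0], [0, 0, 0]]
    - [[-0.5, 3, 0], [0, 0, 0]]
    - [[0, 1, 0], [0, 0, 0]]
    - [[0, 0, 0], [0, 0, 0]]

```text
clock: 14.5
tool_pos: [0.5289, 0.0681, 0.2368]
ee_rot: [0.054, -0.705, 0.705, -0.055]
force: [0.4, 0.3, -1.5]
finger_gap: 0.0177
```

```bash
python3 st.py
```

```text
pos mm [528.8758  68.0516 236.7747] tooly [ 0.0017 -0.0002 -1.    ] zhead deg -81.1837483542175 tilt zz 0.023626256645903995 -0.09539751592355374 F [ 0.4154  0.3064 -1.5225] gap 0.017748537109754905 t 14.5
q [ 0.0644 -0.0735  1.3044 -0.0003  1.909   1.4812]
```

apply_moves:
  targets:
    - [[-2, -0.3, 0], [0, 0, 0]]
    - [[-3, -0.5, 0.5], [0, 0, 0]]
    - [[-4, -0.6, 2], [0, 0, 0]]
    - [[-4, -0.6, 2.2], [0, 0, 0]]
    - [[-4, -0.6, 2.2], [0, 0, 0]]

```text
clock: 15.12
tool_pos: [0.5114, 0.0653, 0.2433]
ee_rot: [0.054, -0.705, 0.705, -0.055]
force: [1.8, 0.8, -4.9]
finger_gap: 0.018
```

```bash
python3 st.py; python3 - <<'E'
from h import *
s=ctrl.read_camera("scene")
crop(s,250,200,310,250,12,"pics/n2.png")
E
```

```text
pos mm [511.417   65.29   243.2803] tooly [ 0.002  0.    -1.   ] zhead deg -81.18877119144491 tilt zz 0.016874245066453197 -0.11568183033078627 F [ 1.8431  0.8284 -4.8624] gap 0.018036393190315587 t 15.125
q [ 0.0611 -0.1177  1.3342 -0.0001  1.9231  1.478 ]
```

View pics/n2.png

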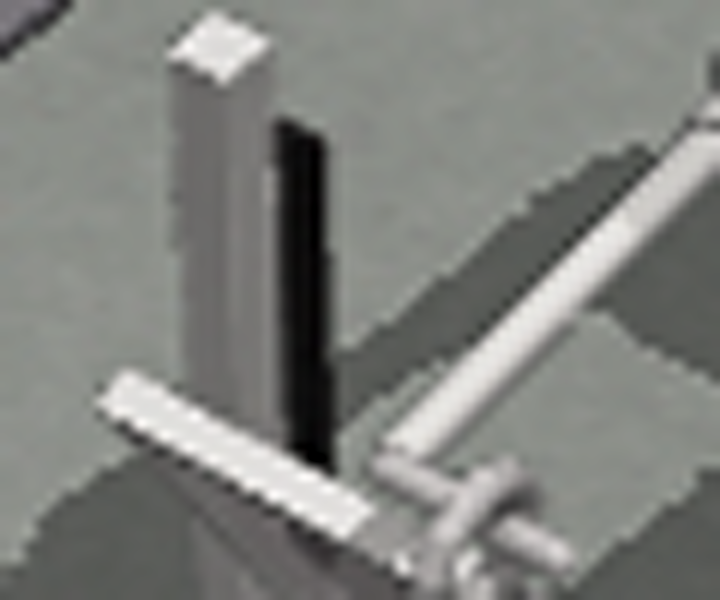

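apply_moves:
  targets:
    - [[-5, -0.8, 1.2], [0, 0, 0]]
    - [[-5, -0.8, 1.4], [0, 0, 0]]
    - [[-5, -0.8, 1.4], [0, 0, 0]]

```text
clock: 15.55
tool_pos: [0.496, 0.0628, 0.2488]
ee_rot: [0.052, -0.705, 0.705, -0.056]
force: [2.8, 0.5, -2.3]
finger_gap: 0.0181
```

```bash
python3 st.py; python3 - <<'E'
from h import *
t=ctrl.read_camera("top");s=ctrl.read_camera("scene")
np.save("pics/t4.npy",t);np.save("pics/s4.npy",s)
crop(s,250,180,320,250,9,"pics/o2.png")
E
```

```text
pos mm [496.0108  62.8011 248.7964] tooly [ 0.0052  0.0003 -1.    ] zhead deg -81.18906513678813 tilt zz 0.026467998246871002 -0.2948257022479928 F [ 2.795   0.5231 -2.2742] gap 0.01805499974001079 t 15.55
q [ 0.0579 -0.1594  1.3621  0.      1.9337  1.4749]
```

View pics/o2.png

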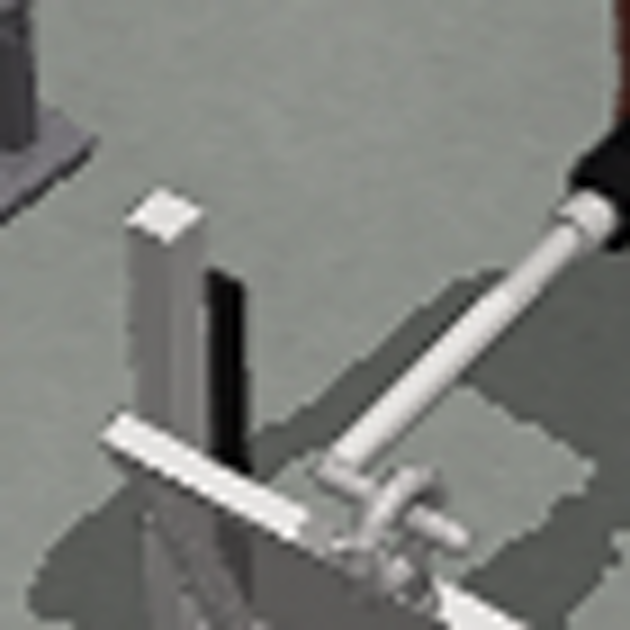

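```bash
python3 - <<'E'
from rel import *
x,y,w,_=p
for th in np.arange(.2,.56,.03):
    print(round(th,2),proj("scene",fr(x,y,w,[fl(th,-.1,.138,.005),fl(th,-.1,.138,-.005)])).ravel(), fl(th,0,.17))
E
```

```text
0.2 [266.7219 220.6213 269.2022 217.7247] [np.float64(0.03377378623516041), 0, np.float64(0.30661131823301113)]
0.23 [265.7035 221.8788 268.1719 218.8997] [np.float64(0.038756179000982036), 0, np.float64(0.30552328715091376)]
0.26 [264.6923 223.1683 267.1457 220.1098] [np.float64(0.043703693821666376), 0, np.float64(0.3042862962828673)]
0.29 [263.6895 224.4883 266.1247 221.3537] [np.float64(0.04861187826782205), 0, np.float64(0.3029014588371586)]
0.32 [262.6963 225.8373 265.1104 222.6302] [np.float64(0.05347631530474002), 0, np.float64(0.301370021074015)]
0.35 [261.7141 227.2137 264.104  223.9377] [np.float64(0.05829262726742673), 0, np.float64(0.29969336118405443)]
0.38 [260.744  228.6159 263.1066 225.2748] [np.float64(0.06305647980020707), 0, np.float64(0.29787298804800677)]
0.41 [259.7874 230.0424 262.1197 226.6401] [np.float64(0.0677635857573519), 0, np.float64(0.2959105398788229)]
0.44 [258.8454 231.4914 261.1445 228.0318] [np.float64(0.07240970906121993), 0, np.float64(0.29380778274739383)]
0.47 [257.9193 232.9611 260.1821 229.4484] [np.float64(0.07699066851444163), 0, np.float64(0.29156660899320597)]
0.5 [257.0102 234.4497 259.2339 230.8883] [np.float64(0.08150234156271452), 0, np.float64(0.2891890355213634)]
0.53 [256.1194 235.9556 258.3011 232.3496] [np.float64(0.08594066800482399), 0, np.float64(0.2866772019875094)]
0.56 [255.2479 237.4767 257.3848 233.8306] [np.float64(0.09030165364655018), 0, np.float64(0.28403336887228076)]
```

apply_moves:
  targets:
    - [[-4.9, -0.8, 1.8], [0, 0.2, 0]]
    - [[-4.9, -0.8, 1.7], [0, 0.1, 0]]
    - [[-4.9, -0.8, 1.5], [0, 0, 0]]
    - [[-4.9, -0.8, 1.3], [0, 0, 0]]
    - [[-4.9, -0.8, 1.1], [0, 0, 0]]

```text
clock: 16.27
tool_pos: [0.4694, 0.0586, 0.2563]
ee_rot: [-0.055, 0.705, -0.705, 0.054]
force: [3.1, 0.3, -2.7]
finger_gap: 0.0174
```

```bash
python3 st.py; python3 - <<'E'
from h import *
t=ctrl.read_camera("top");s=ctrl.read_camera("scene")
np.save("pics/t4.npy",t);np.save("pics/s4.npy",s)
crop(s,250,180,320,250,9,"pics/q2.png")
E
```

```text
pos mm [469.4013  58.5829 256.3206] tooly [-0.0022  0.0003 -1.    ] zhead deg -81.17585688561354 tilt zz -0.03453177847823774 0.1230491837973663 F [ 3.1105  0.3101 -2.6587] gap 0.01738850918872383 t 16.275
q [ 0.0519 -0.2187  1.4004  0.0004  1.9621  1.4689]
```

View pics/q2.png

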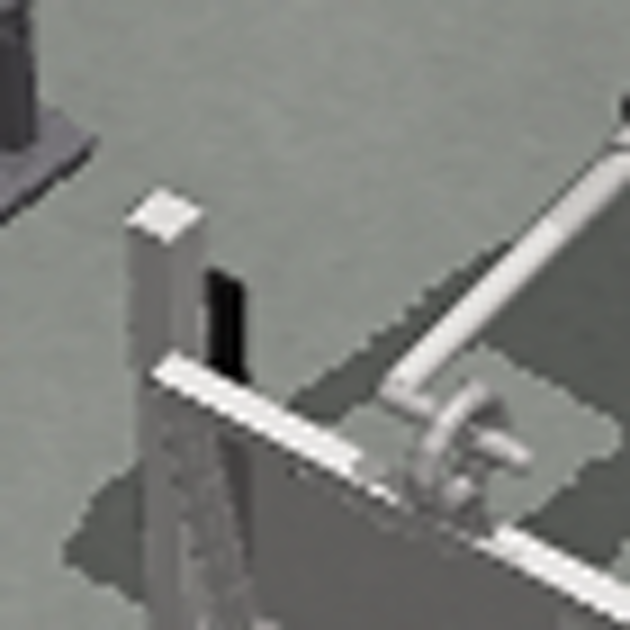

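apply_moves:
  targets:
    - [[-3.9, -0.6, 0.8], [0, -0.1, 0]]
    - [[-3.9, -0.6, 0.6], [0, 0, 0]]
    - [[-3.9, -0.6, 0.5], [0, 0, 0]]

```text
clock: 16.75
tool_pos: [0.457, 0.0566, 0.2587]
ee_rot: [-0.054, 0.705, -0.705, 0.054]
force: [1.9, 1.0, -3.4]
finger_gap: 0.0179
```

```bash
python3 st.py
```

```text
pos mm [457.0344  56.5644 258.7076] tooly [ 0.0002  0.0001 -1.    ] zhead deg -81.1920996394623 tilt zz -0.005035879672248125 -0.011596204436683962 F [ 1.8539  0.9972 -3.4082] gap 0.017869088287269474 t 16.75
q [ 0.0491 -0.2526  1.4246  0.0001  1.9694  1.4663]
```

apply_moves:
  targets:
    - [[-2, -0.3, 0.2], [0, 0, 0]]
    - [[-2, -0.3, 0.2], [0, 0, 0]]

```text
clock: 17.0
tool_pos: [0.453, 0.0559, 0.2592]
ee_rot: [-0.054, 0.705, -0.705, 0.055]
force: [6.1, 0.7, -4.4]
finger_gap: 0.0176
```

apply_moves:
  targets:
    - [[-1.5, -0.2, 0.1], [0, 0, 0]]

```text
clock: 17.12
tool_pos: [0.4522, 0.0559, 0.2592]
ee_rot: [-0.053, 0.705, -0.705, 0.055]
force: [9.0, 1.8, -5.0]
finger_gap: 0.0177
```

apply_moves:
  targets:
    - [[-1.5, -0.2, 0.1], [0, 0, 0]]

```text
clock: 17.25
tool_pos: [0.4519, 0.056, 0.2591]
ee_rot: [-0.052, 0.705, -0.705, 0.056]
force: [8.8, 2.9, -4.7]
finger_gap: 0.018
```

apply_moves:
  targets:
    - [[-2.5, -0.4, -0.3], [0, 0, 0]]

```text
clock: 17.38
tool_pos: [0.4509, 0.056, 0.2586]
ee_rot: [-0.051, 0.705, -0.705, 0.058]
force: [9.7, 3.2, -5.2]
finger_gap: 0.0176
```

```bash
python3 st.py
```

```text
pos mm [450.9389  55.9945 258.5876] tooly [ 0.0088  0.0021 -1.    ] zhead deg -81.15587464106294 tilt zz -0.038833996144291325 -0.515563453845224 F [ 9.7335  3.2092 -5.2396] gap 0.017648797704423347 t 17.375
q [ 0.0473 -0.2776  1.4454  0.0018  1.9649  1.4644]
```

apply_moves:
  targets:
    - [[-2.5, -0.5, -0.2], [-0.1, 0.2, 0]]

```text
clock: 17.5
tool_pos: [0.4499, 0.0557, 0.2583]
ee_rot: [-0.052, 0.705, -0.705, 0.058]
force: [8.9, 1.6, -3.8]
finger_gap: 0.018
```

```bash
python3 st.py
```

```text
pos mm [449.8552  55.7394 258.3317] tooly [ 0.0086  0.0009 -1.    ] zhead deg -81.15124891299666 tilt zz 0.024484326670361142 -0.49296996666493925 F [ 8.8623  1.5712 -3.8455] gap 0.017977584418260636 t 17.5
q [ 0.0478 -0.2803  1.4481  0.0005  1.9652  1.4643]
```

apply_moves:
  targets:
    - [[-2.5, -0.4, 0], [0, 0.2, 0]]

```text
clock: 17.62
tool_pos: [0.4487, 0.0556, 0.2584]
ee_rot: [-0.052, 0.705, -0.705, 0.058]
force: [8.5, 0.7, -3.9]
finger_gap: 0.0177
```

apply_moves:
  targets:
    - [[-2.5, -0.4, 0], [0, 0.1, 0]]

```text
clock: 17.75
tool_pos: [0.4473, 0.0554, 0.2584]
ee_rot: [-0.051, 0.705, -0.705, 0.058]
force: [6.4, 1.7, -4.5]
finger_gap: 0.0178
```

apply_moves:
  targets:
    - [[-2.5, -0.4, 0], [0, 0.1, 0]]
    - [[-2.2, -0.4, 0], [0, 0, 0]]

```text
clock: 18.0
tool_pos: [0.4439, 0.0547, 0.2582]
ee_rot: [-0.051, 0.706, -0.704, 0.058]
force: [4.0, 1.3, -3.5]
finger_gap: 0.0179
```

```bash
python3 st.py; python3 - <<'E'
from h import *
t=ctrl.read_camera("top");s=ctrl.read_camera("scene")
np.save("pics/t4.npy",t);np.save("pics/s4.npy",s)
crop(s,255,170,325,240,9,"pics/r2.png")
E
```

```text
pos mm [443.8575  54.7301 258.2156] tooly [ 0.01    0.0022 -0.9999] zhead deg -81.14637155989702 tilt zz -0.038969557230424584 -0.5842447103211289 F [ 3.9912  1.2555 -3.4511] gap 0.01791982105589785 t 18.0
q [ 0.045  -0.2979  1.4625  0.0019  1.9669  1.4621]
```

View pics/r2.png

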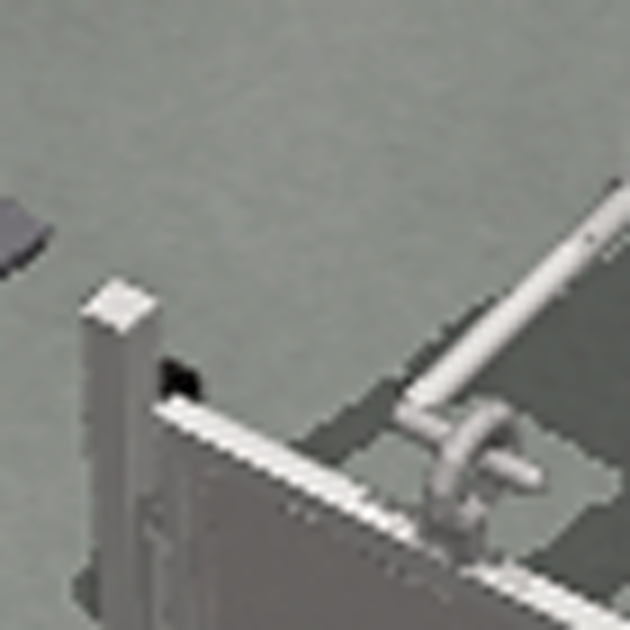

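apply_moves:
  targets:
    - [[-2, -0.3, 0], [0, 0.1, 0]]
    - [[-2, -0.3, 0], [0, 0, 0]]

```text
clock: 18.35
tool_pos: [0.4391, 0.054, 0.2582]
ee_rot: [-0.052, 0.705, -0.704, 0.057]
force: [0.7, -0.9, -3.5]
finger_gap: 0.018
```

apply_moves:
  targets:
    - [[-1.5, -0.2, 0], [0, 0, 0]]

```text
clock: 18.48
tool_pos: [0.437, 0.0536, 0.2585]
ee_rot: [-0.052, 0.705, -0.705, 0.057]
force: [-0.7, 0.0, -1.7]
finger_gap: 0.0175
```

```bash
python3 st.py; python3 - <<'E'
from h import *
t=ctrl.read_camera("top");s=ctrl.read_camera("scene")
np.save("pics/t4.npy",t);np.save("pics/s4.npy",s)
crop(s,255,170,325,240,9,"pics/r3.png")
from rel import *
x,y,w,_=p
for th in np.arange(0,.2,.02):
    print(round(th,2),(proj("scene",fr(x,y,w,[fl(th,-.1,.138,.005),fl(th,-.1,.138,-.005)]))-[255,170]).ravel()*9)
E
```

```text
pos mm [436.9758  53.6284 258.4515] tooly [ 0.0059  0.0017 -1.    ] zhead deg -81.15719442626626 tilt zz -0.044751679901936674 -0.35170551475264 F [-0.6801  0.042  -1.7299] gap 0.017509590623149864 t 18.475
q [ 0.0435 -0.3119  1.4732  0.0016  1.9743  1.4606]
0.0 [167.3975 388.3245 189.7489 367.836 ]
0.02 [161.1971 394.3625 183.5984 373.2739]
0.04 [154.9903 400.5608 177.43   378.8803]
0.06 [148.7803 406.9171 171.2469 384.6531]
0.08 [142.5704 413.4285 165.0522 390.5902]
0.1 [136.3638 420.0923 158.8491 396.6892]
0.12 [130.1638 426.9056 152.6407 402.9476]
0.14 [123.9737 433.8654 146.4303 409.3628]
0.16 [117.797  440.9685 140.2213 415.9323]
0.18 [111.6369 448.2116 134.0167 422.653 ]
```

View pics/r3.png

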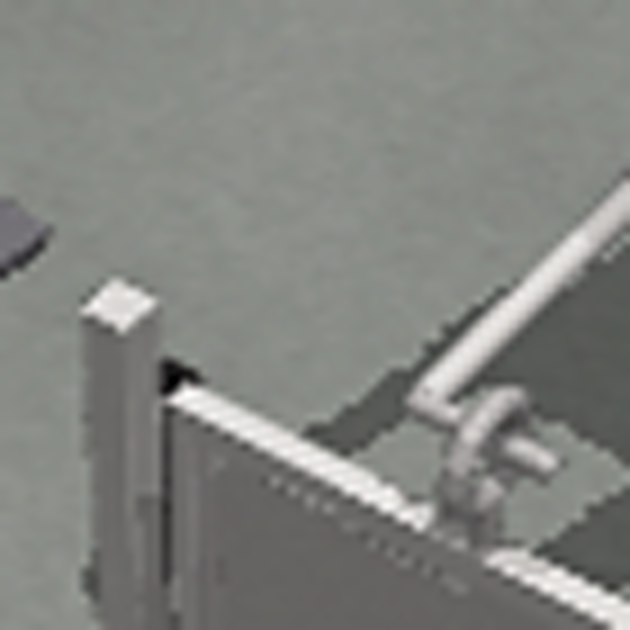

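apply_moves:
  targets:
    - [[-1.5, -0.2, 0], [0, 0, 0]]

```text
clock: 18.7
tool_pos: [0.4363, 0.0537, 0.2586]
ee_rot: [-0.052, 0.706, -0.704, 0.058]
force: [7.5, 1.4, -4.5]
finger_gap: 0.0179
```

apply_moves:
  targets:
    - [[-1.5, -0.2, 0], [0, 0, 0]]

```text
clock: 18.82
tool_pos: [0.4363, 0.0538, 0.2585]
ee_rot: [-0.05, 0.706, -0.704, 0.059]
force: [11.3, 2.3, -4.6]
finger_gap: 0.0175
```

```bash
python3 st.py; python3 - <<'E'
from h import *
t=ctrl.read_camera("top");s=ctrl.read_camera("scene")
np.save("pics/t4.npy",t);np.save("pics/s4.npy",s)
crop(s,255,170,325,240,9,"pics/r4.png")
E
```

```text
pos mm [436.2555  53.803  258.4951] tooly [ 0.0117  0.003  -0.9999] zhead deg -81.12808692977708 tilt zz -0.06667001671020245 -0.6901106882487618 F [11.3176  2.2746 -4.6404] gap 0.017500162242788924 t 18.825
q [ 0.0431 -0.3197  1.4793  0.0027  1.9701  1.4601]
```

View pics/r4.png

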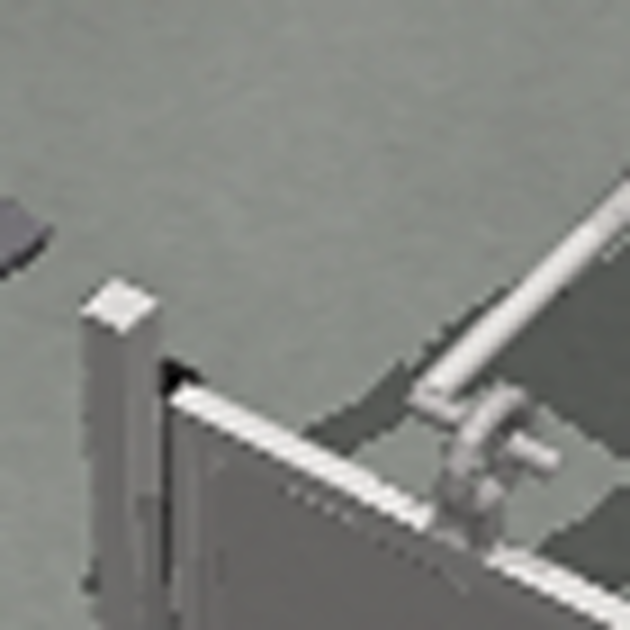

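apply_moves:
  targets:
    - [[1.5, 0.2, -0.3], [0, 0.2, 0]]

```text
clock: 19.05
tool_pos: [0.4377, 0.054, 0.2582]
ee_rot: [-0.052, 0.706, -0.704, 0.058]
force: [0.3, 0.2, -2.5]
finger_gap: 0.0177
```

apply_moves:
  targets:
    - [[1, 0.1, -0.3], [0, 0.1, 0]]

```text
clock: 19.18
tool_pos: [0.4385, 0.0541, 0.2579]
ee_rot: [-0.053, 0.706, -0.704, 0.057]
force: [0.2, -0.1, -1.7]
finger_gap: 0.0177
```

```bash
python3 st.py
```

```text
pos mm [438.4617  54.0639 257.8828] tooly [ 0.0055  0.0028 -1.    ] zhead deg -81.13017639675044 tilt zz -0.11190653203969451 -0.33641689290650656 F [ 0.1972 -0.1125 -1.7255] gap 0.01774674547955746 t 19.175
q [ 0.0434 -0.3079  1.4711  0.0028  1.9728  1.4605]
```

apply_moves:
  targets:
    - [[1.2, 0.2, 0], [0, 0.1, 0]]
    - [[1, 0.2, 0], [0, 0, 0]]
    - [[0, 0, 0], [0, 0, 0]]

```text
clock: 19.55
tool_pos: [0.4405, 0.0544, 0.2579]
ee_rot: [-0.054, 0.706, -0.704, 0.056]
force: [0.0, -0.0, -2.8]
finger_gap: 0.0177
```

```bash
python3 st.py; python3 - <<'E'
from h import *
t=ctrl.read_camera("top");s=ctrl.read_camera("scene")
np.save("pics/t5.npy",t);np.save("pics/s5.npy",s)
crop(s,290,200,330,235,15,"pics/u2.png")
crop(t,190,135,260,195,9,"pics/u1.png")
E
```

```text
pos mm [440.4766  54.4121 257.9073] tooly [ 0.0027  0.0027 -1.    ] zhead deg -81.13086129048233 tilt zz -0.12968116140663657 -0.17919185544253338 F [ 0.0127 -0.0149 -2.8256] gap 0.01766156637041535 t 19.55
q [ 0.044  -0.2998  1.4645  0.0028  1.974   1.4611]
```

View pics/u2.png

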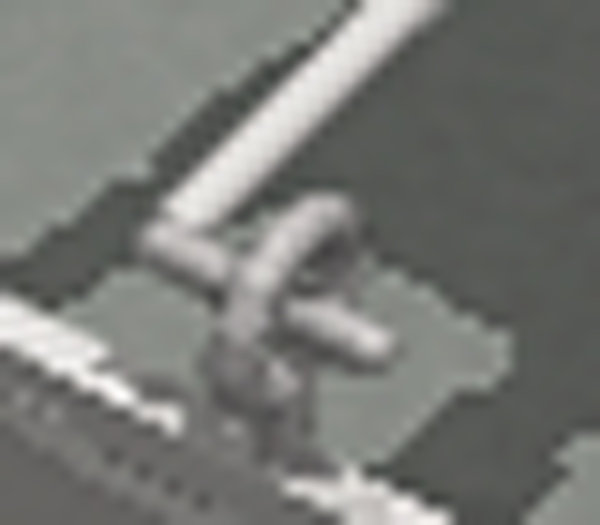

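View pics/u1.png

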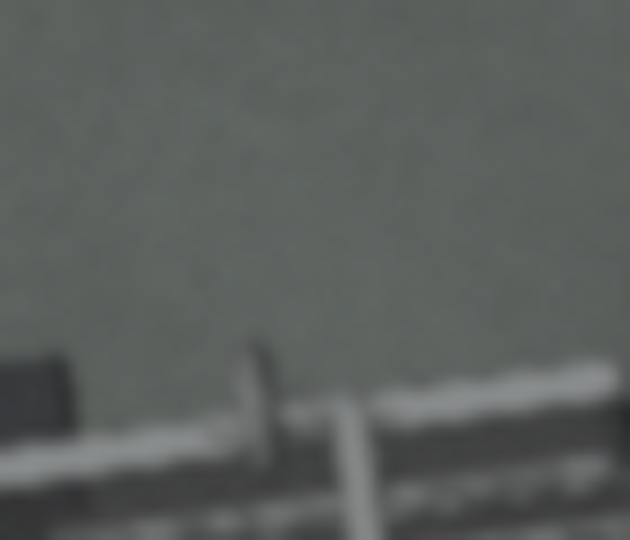

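apply_moves:
  targets:
    - [[0.4, -2.5, 0], [0, 0, 0]]
    - [[0.6, -4, 0], [0, 0, 0]]
    - [[0.6, -4, 0], [0, 0, 0]]

```text
clock: 20.02
tool_pos: [0.4421, 0.0433, 0.258]
ee_rot: [-0.054, 0.706, -0.704, 0.056]
force: [-0.2, -0.5, -2.5]
finger_gap: 0.0177
```

apply_moves:
  targets:
    - [[0.7, -4.5, 0], [0, 0, 0]]
    - [[0.8, -5, 0], [0, 0, 0]]
    - [[0.8, -5, 0], [0, 0, 0]]
    - [[0.8, -5, 0], [0, 0, 0]]

```text
clock: 20.52
tool_pos: [0.4454, 0.0222, 0.258]
ee_rot: [-0.054, 0.706, -0.704, 0.056]
force: [0.1, 0.0, -2.3]
finger_gap: 0.0177
```

apply_moves:
  targets:
    - [[0.8, -5, 0], [0, 0, 0]]
    - [[0.8, -5, 0], [0, 0, 0]]
    - [[0.3, -2, 0], [0, 0, 0]]
    - [[0, 0, 0], [0, 0, 0]]

```text
clock: 21.02
tool_pos: [0.4474, 0.0089, 0.258]
ee_rot: [-0.053, 0.706, -0.704, 0.055]
force: [0.3, -0.3, -1.6]
finger_gap: 0.0178
```

```bash
python3 st.py; python3 - <<'E'
from h import *
t=ctrl.read_camera("top");s=ctrl.read_camera("scene")
crop(s,240,170,360,280,5.4,"pics/v2.png")
E
```

```text
pos mm [447.4474   8.9391 257.9575] tooly [ 0.0029  0.0025 -1.    ] zhead deg -81.17751169022084 tilt zz -0.11833425647015987 -0.18396290498203557 F [ 0.2796 -0.2859 -1.5795] gap 0.01780958970015876 t 21.025
q [-0.0584 -0.2898  1.4565  0.0029  1.9723  1.3596]
```

View pics/v2.png

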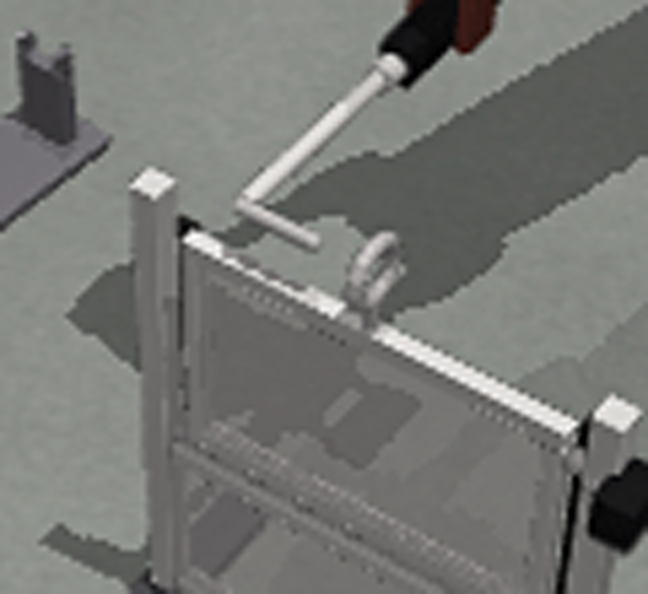

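apply_moves:
  targets:
    - [[0, 0, 20], [-0.1, 0.2, 0]]
    - [[0, 0, 30], [0, 0, 0]]
    - [[0, -10, 12], [0, 0, 0]]
    - [[8, -35, 5], [0, 0, -0.5]]
    - [[9, -48, 0], [0, 0, -0.5]]
    - [[9, -50, 0], [0, 0, -0.5]]
    - [[9, -50, 0], [0, 0, -0.5]]
    - [[9, -50, 0], [0, 0, -0.5]]
    - [[8, -45, 0], [0, 0, -0.5]]
    - [[4, -25, 0], [0, 0, -0.3]]

```text
clock: 22.38
tool_pos: [0.5023, -0.3154, 0.3223]
ee_rot: [-0.037, 0.707, -0.705, 0.034]
force: [0.5, 0.5, -1.0]
finger_gap: 0.0181
```

apply_moves:
  targets:
    - [[0, -5, 0], [0, 0, 0]]
    - [[0, 0, 0], [0, 0, 0]]
    - [[0, 0, 0], [0, 0, 0]]

```text
clock: 22.75
tool_pos: [0.5016, -0.3217, 0.32]
ee_rot: [-0.037, 0.708, -0.704, 0.032]
force: [0.0, -0.2, -2.0]
finger_gap: 0.0177
```

```bash
python3 st.py
```

```text
pos mm [ 501.5679 -321.6678  320.0226] tooly [-0.0072  0.005  -1.    ] zhead deg -84.3457928880396 tilt zz -0.3280615961007456 0.3810525786360463 F [ 0.0068 -0.1631 -2.0321] gap 0.01768026466333888 t 22.75
q [-0.6273  0.1658  0.906  -0.0002  2.0785  0.8448]
```

apply_moves:
  targets:
    - [[4, -4, -15], [-0.3, -0.4, -0.3]]
    - [[2, -3, -35], [0, 0, 0]]
    - [[0, 0, -45], [0, 0, 0]]
    - [[0, 0, -45], [0, 0, 0]]
    - [[0, 0, -35], [0, 0, 0]]
    - [[0, 0, -15], [0, 0, 0]]
    - [[0, 0, 0], [0, 0, 0]]
    - [[0, 0, 0], [0, 0, 0]]

```text
clock: 23.75
tool_pos: [0.5085, -0.3232, 0.124]
ee_rot: [0.033, -0.705, 0.708, -0.038]
force: [0.4, -0.2, -1.8]
finger_gap: 0.0177
```

```bash
python3 st.py
```

```text
pos mm [ 508.5395 -323.2486  123.9596] tooly [ 0.0067 -0.0044 -1.    ] zhead deg -84.26658373873866 tilt zz 0.29164732782912456 -0.3551548410823652 F [ 0.386  -0.248  -1.7617] gap 0.017660315737090142 t 23.75
q [-0.6229  0.0858  1.3443  0.0003  1.7035  0.8479]
```

apply_moves:
  targets:
    - [[0, -4, -6], [0.2, 0.3, -0.3]]
    - [[0, -2, -4], [0, 0, -0.1]]
    - [[0, 0, 0], [0, 0, 0]]
    - [[0, 0, 0], [0, 0, 0]]

```text
clock: 24.25
tool_pos: [0.5101, -0.3311, 0.1172]
ee_rot: [0.031, -0.705, 0.708, -0.035]
force: [-0.2, 0.2, -3.3]
finger_gap: 0.0175
```

```bash
python3 st.py; python3 - <<'E'
from h import *
t=ctrl.read_camera("top");s=ctrl.read_camera("scene")
np.save("pics/t6.npy",t);np.save("pics/s6.npy",s)
crop(t,335,150,410,210,9,"pics/w1.png");crop(s,170,160,260,240,8,"pics/w2.png")
E
```

```text
pos mm [ 510.0848 -331.0936  117.1844] tooly [ 0.0061 -0.0045 -1.    ] zhead deg -84.71675227444874 tilt zz 0.28609540625011 -0.3232911088217904 F [-0.2145  0.1681 -3.2696] gap 0.017503041111891285 t 24.25
q [-0.6317  0.1019  1.3392 -0.      1.693   0.8469]
```

View pics/w1.png

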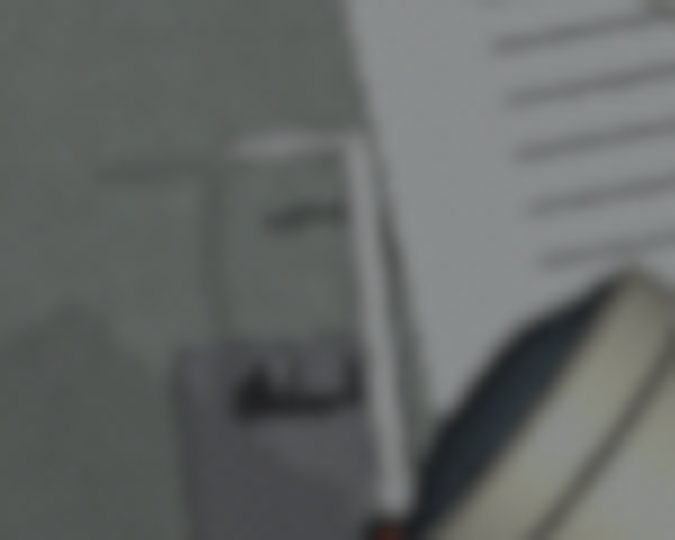

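View pics/w2.png

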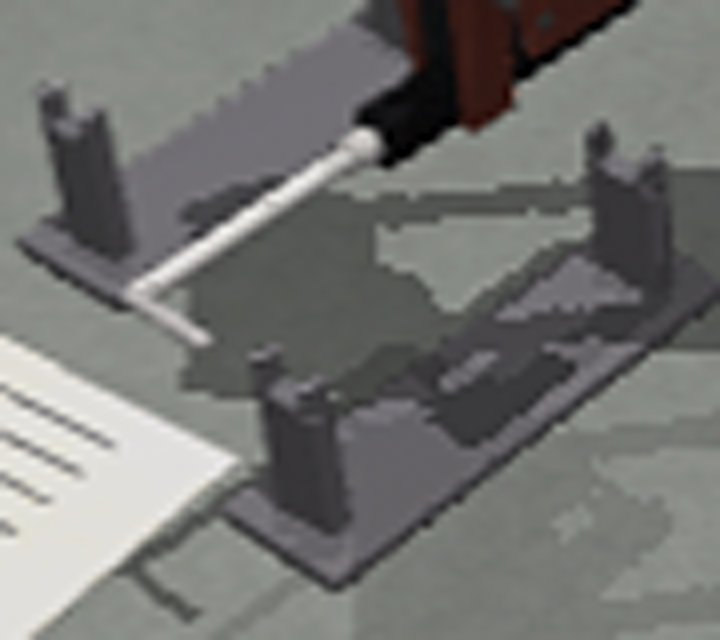

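```bash
python3 - <<'E'
from rel import *
from scipy.optimize import least_squares
W1=lambda u,v:((u+.5)/9-.5+335,(v+.5)/9-.5+150);W2=lambda u,v:((u+.5)/8-.5+170,(v+.5)/8-.5+160)
def f(q):
    g=fr(q[0],q[1],q[3],[[.05,0,q[2]]])
    return np.concatenate([proj("top",pole(q[:3],q[3])[[0,2]])-[W1(357,142),W1(232,153)],proj("scene",pole(q[:3],q[3])[[0,2]])-[W2(135,294),W2(208,341)],proj("scene",g)-[W2(370,142)]]).ravel()
r=least_squares(f,[.509,-.331,.167,.09],x_scale=[.01,.01,.01,.1]);print(r.x,f(r.x))
a=.0923
# tool relation at grasp: pole-tool
E
```

```text
[ 0.5101 -0.3335  0.1646  0.0912] [ 0.4504 -0.0836 -0.205  -0.1437  0.0513  0.1224  0.2046  0.2159  0.0862
 -0.2675]
```

apply_moves:
  targets:
    - [[-0.7, 1, -15], [0.2, 0.3, 0]]
    - [[0, 0.3, -20], [0, 0, 0]]
    - [[0, 0, -15], [0, 0, 0]]
    - [[0, 0, -8], [0, 0, 0]]
    - [[0, 0, 0], [0, 0, 0]]
    - [[0, 0, 0], [0, 0, 0]]

```text
clock: 25.1
tool_pos: [0.5083, -0.3287, 0.053]
ee_rot: [-0.033, 0.707, -0.706, 0.032]
force: [0.5, -0.6, -2.6]
finger_gap: 0.0179
```

```bash
python3 st.py
```

```text
pos mm [ 508.3031 -328.6963   53.0437] tooly [-0.0021  0.0012 -1.    ] zhead deg -84.70105349608163 tilt zz -0.08129663383365131 0.11514892310901152 F [ 0.4737 -0.5926 -2.6096] gap 0.017915121972758602 t 25.1
q [-0.63    0.1216  1.4317 -0.0003  1.5907  0.8483]
```

```bash
python3 - <<'E'
from h import *
t=ctrl.read_camera("top");s=ctrl.read_camera("scene")
np.save("pics/t7.npy",t);np.save("pics/s7.npy",s)
crop(t,345,160,390,210,12,"pics/x1.png");crop(s,180,160,260,240,9,"pics/x2.png")
E
```

```text
(no output)
```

View pics/x2.png

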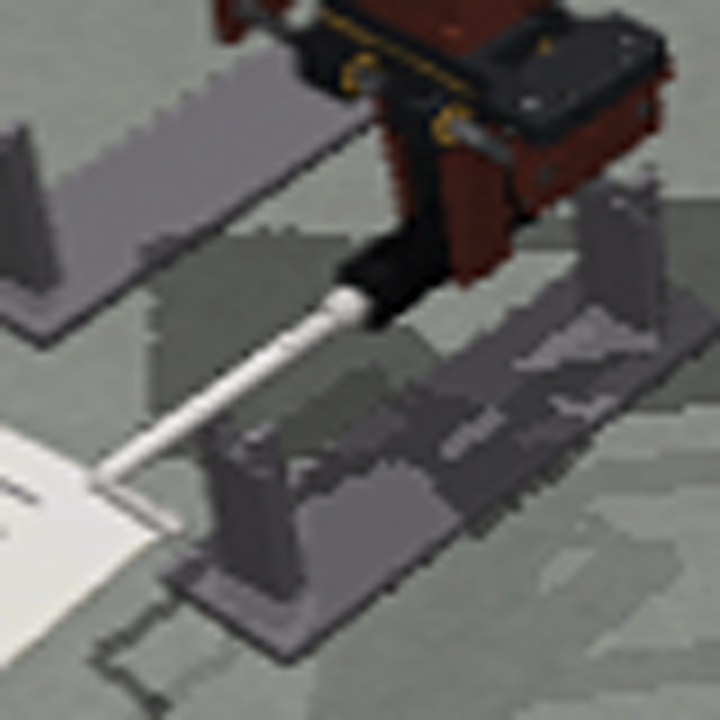

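View pics/x1.png

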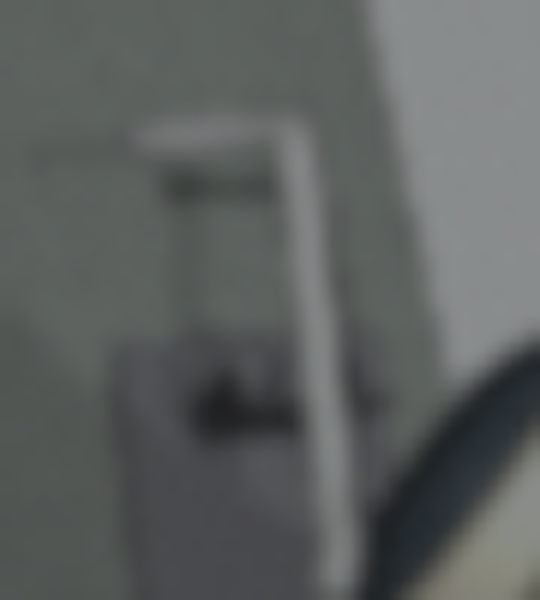

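apply_moves:
  targets:
    - [[0.2, -0.7, -8], [0, -0.1, 0]]
    - [[0, 0, -7], [0, 0, 0]]
    - [[0, 0, -2], [0, 0, 0]]
    - [[0, 0, 0], [0, 0, 0]]

```text
clock: 25.7
tool_pos: [0.509, -0.3298, 0.036]
ee_rot: [-0.032, 0.706, -0.706, 0.033]
force: [-0.2, -0.1, -1.8]
finger_gap: 0.0179
```

```bash
python3 st.py
```

```text
pos mm [ 508.9845 -329.8051   35.9709] tooly [ 0.0013  0.0001 -1.    ] zhead deg -84.70219749564468 tilt zz -0.0004454169845913766 -0.07274300405057212 F [-0.2346 -0.0663 -1.81  ] gap 0.017853122801073255 t 25.7
q [-0.6316  0.129   1.4544  0.0008  1.5573  0.8467]
```

Inside the cheeks with no side load; lower to the floor.

apply_moves:
  targets:
    - [[0, 0, -3], [0, 0, 0]]
    - [[0, 0, -1.5], [0, 0, 0]]
    - [[0, 0, 0], [0, 0, 0]]

```text
clock: 26.08
tool_pos: [0.5091, -0.3299, 0.0314]
ee_rot: [0.032, -0.706, 0.706, -0.033]
force: [-0.5, 0.5, -2.3]
finger_gap: 0.0178
```

apply_moves:
  targets:
    - [[0, 0, -1], [0, 0, 0]]
    - [[0, 0, 0], [0, 0, 0]]

```text
clock: 26.32
tool_pos: [0.5093, -0.33, 0.0307]
ee_rot: [0.032, -0.706, 0.707, -0.033]
force: [0.3, 0.4, -2.6]
finger_gap: 0.0177
```

```bash
python3 st.py; python3 - <<'E'
from h import *
t=ctrl.read_camera("top");s=ctrl.read_camera("scene")
crop(t,345,160,390,210,12,"pics/y1.png");crop(s,180,160,260,240,9,"pics/y2.png")
E
```

```text
pos mm [ 509.2805 -329.9965   30.676 ] tooly [ 0.002  -0.0004 -1.    ] zhead deg -84.70201512760201 tilt zz 0.036106529452597694 -0.1142409789714166 F [ 0.2707  0.4123 -2.5973] gap 0.01765691228497794 t 26.325
q [-0.6315  0.1316  1.461   0.0008  1.5471  0.8468]
```

View pics/y2.png

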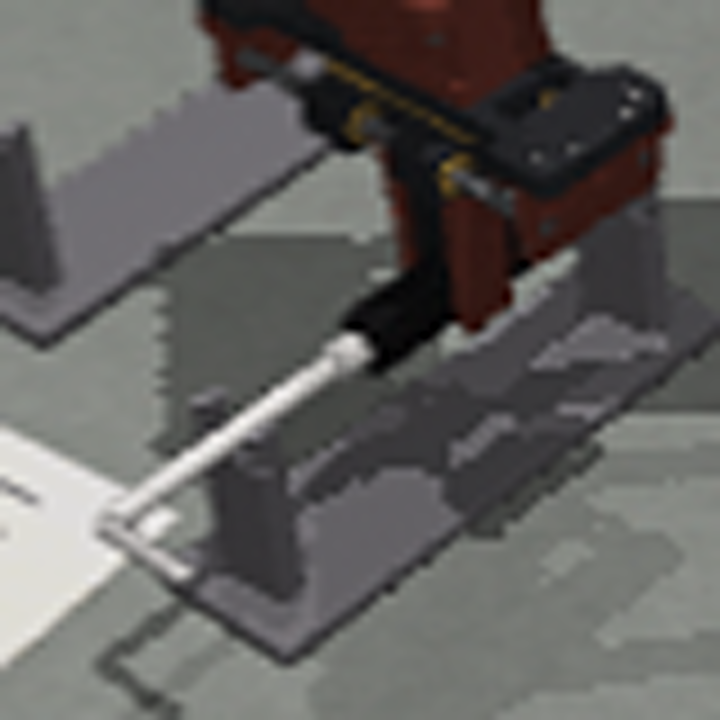

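apply_moves:
  targets:
    - [[0, 0, -0.8], [0, 0, 0]]
    - [[0, 0, 0], [0, 0, 0]]

```text
clock: 26.68
tool_pos: [0.5094, -0.3301, 0.0304]
ee_rot: [0.032, -0.706, 0.707, -0.034]
force: [-0.2, 1.0, -0.8]
finger_gap: 0.0178
```

apply_moves:
  targets:
    - [[0, 0, -0.8], [0, 0, 0]]
    - [[0, 0, 0], [0, 0, 0]]

```text
clock: 26.92
tool_pos: [0.5095, -0.3302, 0.0303]
ee_rot: [0.032, -0.706, 0.707, -0.034]
force: [-0.4, 0.2, -1.0]
finger_gap: 0.0175
```

apply_moves:
  targets:
    - [[0, 0, 0], [0, 0, 0]]
    - [[0, 0, 0], [0, 0, 0]]
    - [[0, 0, 0], [0, 0, 0]]
    - [[0, 0, 0], [0, 0, 0]]
  gripper: 0

```text
clock: 27.42
tool_pos: [0.5101, -0.3305, 0.0307]
ee_rot: [0.031, -0.706, 0.707, -0.034]
force: [0.1, -0.1, 0.3]
finger_gap: 0.0438
```

```bash
python3 st.py
```

```text
pos mm [ 510.0758 -330.5326   30.7131] tooly [ 0.0044 -0.002  -1.    ] zhead deg -84.69777753929247 tilt zz 0.13947752642218278 -0.23782451807185173 F [ 0.1256 -0.1123  0.2869] gap 0.04381017453706592 t 27.425
q [-0.6315  0.1312  1.4614  0.0009  1.5443  0.8467]
```

Released; rise straight up and back off.

apply_moves:
  targets:
    - [[0, 0, 10], [0, 0, 0]]
    - [[0, 0, 20], [0, 0, 0]]
    - [[0, 0, 35], [0, 0, 0]]
    - [[0, 0, 45], [0, 0, 0]]
    - [[0, 0, 45], [0, 0, 0]]
    - [[-30, 10, 30], [0, 0, 0]]
    - [[-50, 20, 10], [0, 0, 0]]
    - [[-50, 20, 0], [0, 0, 0]]
    - [[-20, 5, 0], [0, 0, 0]]
    - [[0, 0, 0], [0, 0, 0]]

```text
clock: 28.68
tool_pos: [0.3558, -0.2737, 0.2479]
ee_rot: [0.027, -0.701, 0.712, -0.039]
force: [0.6, 0.1, 1.1]
finger_gap: 0.0437
```

```bash
python3 st.py; python3 - <<'E'
from h import *
t=ctrl.read_camera("top");s=ctrl.read_camera("scene")
np.save("pics/t8.npy",t);np.save("pics/s8.npy",s)
cv2.imwrite("pics/z0.png",t)
crop(t,340,155,410,275,5,"pics/z1.png");crop(s,160,140,280,240,6,"pics/z2.png");cv2.imwrite("pics/z3.png",s)
E
```

```text
pos mm [ 355.8337 -273.6524  247.8804] tooly [ 0.0177 -0.014  -0.9997] zhead deg -84.69323406081568 tilt zz 0.8951025913535509 -0.9356369885834857 F [0.6163 0.0848 1.1278] gap 0.04365043069713717 t 28.675
q [-0.7326 -0.3124  1.493   0.0015  1.9385  0.746 ]
```

View pics/z1.png

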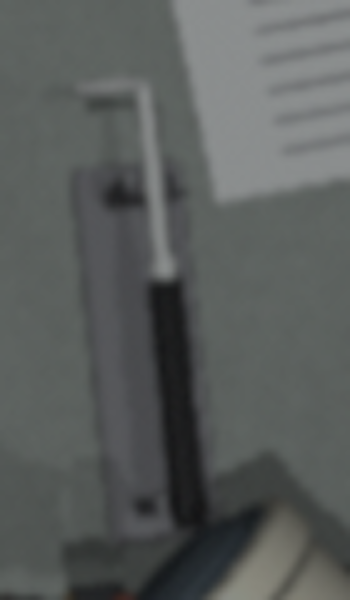

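View pics/z2.png

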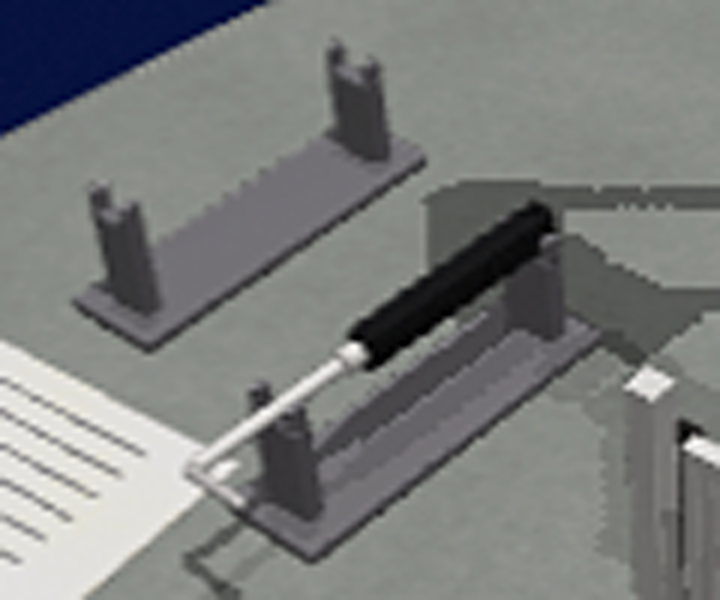

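View pics/z3.png

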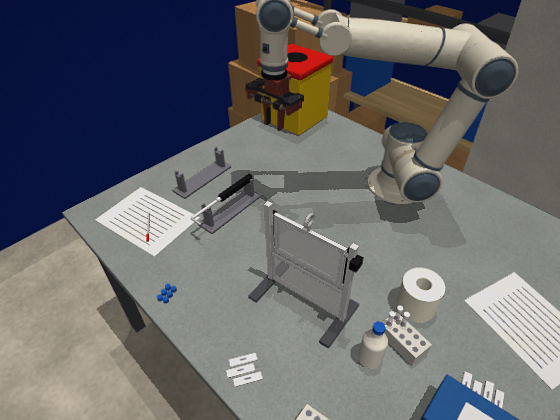

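```bash
python3 - <<'E'
from h import *
s=np.load("pics/s8.npy");a=np.load("pics/s4.npy")
i=lambda im:cv2.resize(im[170:240,255:305],None,fx=7,fy=7,interpolation=cv2.INTER_CUBIC)
cv2.imwrite("pics/aa.png",np.hstack([i(a),i(s)]))
E
```

```text
(no output)
```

View pics/aa.png

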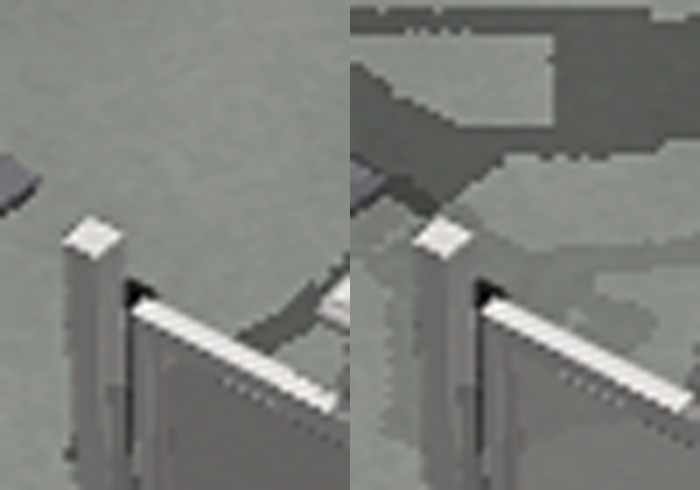

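The flap edge is in the same place now as when it was pressed on the stop: (133,305) in the left half and (483,305) in the right. It is still shut, so I'm handing in.

```bash
python3 -c "
from bench import ctrl
print(ctrl.job_done(), ctrl.observe()['clock'])"
```

```text
the job is handed in; nothing more can be done
the job is handed in; nothing more can be done
```

The flap is shut, and the pole is unhooked and back in both notches of its rest. I handed the job in at about 28.7 s; it reported no verdict.

**What I did:** I took the pole from the rest nearest the base and put its pin through the ring with the flap at about 0.54 rad. I then pulled the flap shut along its arc, backed the pin out and laid the pole back.

**Forces:** The wrist readings came between short moves, with the pole's weight taken off. They peaked at about 10.7 N at the catch and about 12 N on the hard stop. Brief peaks between readings would not show.

**Last checks:**
- **Flap:** its edge is in the same pixels as when it was pressed on the stop.
- **Pole:** it looks the same as in the first pictures, to about 1 px, with the pin on the same side. It may sit a few mm further forward.
- **Bystanders:** the tube block, roll and bottle look unmoved, judged by eye only.
- **Robot:** it stands clear with the gripper open.

**What went wrong or disagreed:**
- **Missed first grasp:** the fingertips in the pictures were about 30 mm higher than the reported TCP, so the first grasp closed on nothing above the pole. I lowered by that amount and the second grasp held.
- **Pole position on return:** the last camera fit before lowering put the pole about 2.4 mm from where the arm's readings did, in y and in height. It still went into the notches with almost no side force.

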